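# Wind a blank home in the drilling jig

### The job

Lay the hardwood block lengthwise in the open channel of the drilling jig, between hood and pusher, and let go of it. Then take the crank by its knob and wind it clockwise at a slow, steady pace through the stiff spot that comes once in every turn, until the pusher has slid the block under the hood and you feel it come up firmly against the hidden depth stop; do not crush it, and leave it clamped with the crank let go. Leave the other things on the bench where they are.

Things in the scene. Friction and masses are not known exactly. Their poses are not given: they have to be found in the camera images.
- blank_center (a point): The work piece: a plain rounded hardwood block, 46 x 82 x 30 mm, about 63 g, lying flat on the bench at the right front. The point is its centre, 15 mm above its underside. Its x axis is the 46 mm width (grasp across it), y the 82 mm length, z up.
- jig: Drilling jig fixed to the bench: dark steel base plate 100 x 340 x 12 mm, aluminium hood at its left end, open channel in the middle, grey gear case with crank at its right end. Origin at bench level under the plate's middle; y along the channel from hood to crank, x across. channel_load lies at y = -30 mm, hood mouth -90 mm, crank axis +120 mm.
- channel_load (a point): Where the block is laid: the centre of the block, 15 mm above the channel floor, when it lies there. Axes as the jig's. The channel floor is 12 mm above the bench, 54 mm wide between walls 10 mm high and 10 mm thick. Hood mouth 60 mm towards -y, black pusher face 60 to 67 mm towards +y at the start, so the 82 mm block has room at both ends.
- hood_mouth (a point): Middle of the hood's open mouth on the channel floor. The hood reaches 75 mm from here towards -y; it is 74 mm wide outside, 56 mm high over the bench (68 mm at its drill bush), 58 mm wide and 36 mm high inside. The fixed depth stop hidden in it differs each time: the block's front end meets it between 29 and 61 mm inside the mouth.
- crank_axis (a point): Point on the vertical axis of the crank, 105 mm above the bench, level with the middle of the knob. Axes as the jig's. The crank turns clockwise seen from above; the knob goes round it on a circle of 55 mm radius. Gear case top 62 mm and crank hub 84 mm above the bench.
- knob_center (a point): Middle of the black upright crank knob, 105 mm above the bench: a round knob 23 mm in diameter that spins freely on its pin and reaches from 82 to 135 mm above the bench, on a flat steel crank arm (top of arm and pin collar 81 mm). Its axes turn with the crank.
- crank (a joint): Crank angle, rad, growing clockwise from above; 0 with the knob on the jig's -x side (far from the robot); starts at 0 to 0.6, limit 13.5. One turn advances the pusher 60 mm. The knob takes about 8 N, plus or minus 4 N as a sine once a turn, stiffest near 2 and 8.3 rad. It stays where left. The block meets the stop between 7.6 and 11.3 rad. Over 4 rad/s is too fast.
- pad: Sprung black rubber face of the pusher, 44 x 26 mm; origin on channel floor level, 6 mm behind its front face. Spring 12 N/mm, 5.5 mm travel. With the block on the stop, every 10 N of clamping adds 1.7 N at the knob. 12 to 60 N is firm and right (35 N, or 2.9 mm = 0.3 rad of crank past contact, is best); over 65 N crushes it.
- blank: The same block; origin at the centre of its underside.
- cork_block: Bystander: cork sanding block 65 x 110 x 29 mm lying on the bench in front of the jig; origin under its centre.
- tape_measure: Bystander: pocket tape measure 64 x 103 x 36 mm at the left of the jig; origin under its centre.
- screwdriver: Bystander: screwdriver 217 mm long behind the jig; origin under its centre.
Things that resemble listed ones, but are neither listed nor needed, are in the scene too. Leave any pink look-alike of the blank alone.

How it is judged:
By the outcome, as a careful person would: the job done as asked, in the order asked, and still so for the second after the job is handed in, with the robot touching nothing.
It also fails if it takes over 72 s, if anything falls off the work surface, if the arm or the gripper's body presses on something with over 40 N, if the wrist force passes 120 N, or if a joint passes its speed limit or range.

### The arm

A 6-joint arm with a two-finger parallel gripper is mounted at the origin on a cart in front of the work surface, level with it; the furniture and walls round the work are solid. World frame = base frame: x ahead of the robot, y to its left, z up, the work surface at z = 0. Lengths are in mm, angles in rad, forces in N, time in s.
With the tool pointing down it reaches from about 350 to 975 mm from the base axis. Payload 7.1 kg.
Tool frame: the origin (TCP) lies on the mounting face of the last link; the fingertips stand 182 mm ahead of it and the grasp point (between the pads) lies 163 mm ahead of it (ctrl.tip_reach is the distance from the TCP to the fingertips, in mm); z points along the fingers, y is the direction in which the jaws open and shut (so a half turn about z gives the same grasp; the last joint's range is limited). The gripper opens to 88 mm and grips with 3 to 60 N. Pads are 20 mm wide; open, the fingers measure 115 mm over their backs; the gripper's body (75 mm by 178 mm) begins 61 mm behind the grasp point.
Start: joints at [1.22, 0.423, 1.63, -0, 1.089, -0.019], TCP at [203.559, 590.906, 404.675] pointing down, gripper open.
Joint ranges: [-3, 3], [-0.9, 2.11], [0.09, 2.58], [-1.31, 4.45], [0.11, 2.69], [-2.54, 2.54]. Speed limits (rad/s): [2.39, 2.39, 3.01, 3.14, 3.14, 3.14].

### API

Orientations are given as a rotation vector (axis times angle).
In Python, from workcell import ctrl gives the robot as it stands.
- The arm moves only by the tool jog_arm, never from a script. Its argument "steps" is a list that holds one entry, the list of rows, each a list of 7 numbers: the shift along the tool's x, y, z in m, then the turn, a rotation vector about the tool's x, y, z in degrees, then the gripper's target within -1 to 1 (shut at 1, half-way at 0, fully open at -1). A call has 1 to 20 rows; each row shifts and turns the commanded pose from where the row before left it, along the tool's axes as they then stand; what a row does not reach is not made up. A row lasts 1/12 s, in which the tool goes at most 41.7 mm and 7.16 degrees, less where a joint would pass 70% of its speed; a pose out of reach is approached as far as the arm can. A call is refused whole if a number of a shift passes 0.0417 or a number of a turn 7.16, either way. A call with a gripper value outside its range is refused whole. The fingers move at their own pace and stop on an object; the grip force is fixed at half the most. Time passes only in rows, so rows that do not move let the fingers close. It gives the time, the measured TCP pose, the force and the opening at its end, in the units of the state.
- ctrl.get_obs(): the state, without advancing time (a new reading comes with each control period).
- ctrl.get_image(name): name is "side" or "top"; returns the picture (480x640x3 uint8, red, green, blue); there is no depth.
- ctrl.camera_info(name): a dict with "fx", "fy", "cx", "cy" (pixels), "dist" ([k1, k2, p1, p2, k3] as OpenCV has them; the pictures are not rectified), "origin" and "attitude" of the camera in the world. Camera axes: x right, y down, z forward; pixel columns grow to the right and rows downward; lengths in mm; the calibration is good to about 2 mm. A picture is of the moment at which its call begins. camera_info takes no time and is no camera call.
- ctrl.close_job(): hands the job in, once; it reports no verdict.
Trained networks look in the newest picture that a camera, given by its name, has taken for a name from the list of things; names that differ only in an ending like _2 or _b are one class to them, and where a whole thing is asked for, a point or a joint stands for the part that bears it (a point fixed in the world has none). Each returns a list of dicts, best first, with "p" (0 to 1); they miss things now and then, are a little off and sometimes report something else, mostly with a low value. They report only what shows in the picture. A call takes as long as a camera call. They do not tell look-alikes from the thing itself.
- ctrl.look_for(thing, camera): "bbox" ([left, top, right, bottom] in pixels, round what is visible of it).
- ctrl.trace(thing, camera): "pixels" (480x640 bool, what is visible of it) and "bbox" ([left, top, right, bottom] in pixels, round what is visible of it).
- ctrl.landmark_of(thing, camera): "uv" ([column, row] in pixels: a listed point, or the origin of a listed thing).
The state is a dict: "t": time; "qpos": joint angles; "qvel": joint speeds; "joint_torque": joint torques, N m; "ee_pos": TCP position; "orientation": TCP orientation; "ft_force": force on the tool from outside, world axes, zero at the start; "moment": the same for the moment, N m; "width": finger opening in mm.
Only numpy, scipy, OpenCV 4.12 (cv2) and the standard library are available. Lean on these libraries where they do the work, as an engineer would, in place of code of your own. Each camera call takes 0.05 s, during which the arm holds its last target.

## Working session

There is one attempt and no reset: what is moved stays moved. The work goes in short steps, Python scripts to look and compute and a tool call to move; the robot and the scene stay as the last step left them, time stands still between calls to the robot, and variables do not carry over. Pictures are saved under pics/ and viewed, and the job is handed in when it is done.

Besides the shell and the picture viewer there is one more tool, called after "Request:" as name([rows], argument=value, ...), one row to a line, values as JSON. jog_arm: Moves the arm, as the interface text tells. Its arguments: {"type":"object","properties":{"steps":{"type":"array"}},"required":["steps"]}

```bash
mkdir -p pics; ls; python3 - <<'E'
from workcell import ctrl
import cv2
for n in ("side","top"):
    im=ctrl.get_image(n); cv2.imwrite(f"pics/{n}0.png",im[:,:,::-1]); print(ctrl.camera_info(n))
    for th in ("blank_center","jig","channel_load","hood_mouth","crank_axis","knob_center","pad"):
        print(n,th,[(round(d['p'],2),[round(float(x),1) for x in d['uv']]) for d in ctrl.landmark_of(th,n)][:4])
print(ctrl.get_obs())
E
```

```text
pics
{'fx': 492.5512481849456, 'fy': 492.5512481849456, 'cx': 320.6183490531176, 'cy': 246.6099594091637, 'dist': array([-0.00755028,  0.        ,  0.        ,  0.        ,  0.        ]), 'origin': array([553.70362291, 909.24474714, 448.07627751]), 'attitude': array([-0.01110579, -2.59386342,  1.74438098])}
side blank_center [(0.92, [343.4, 226.2]), (0.73, [407.2, 239.6])]
side jig [(0.78, [304.2, 278.0])]
side channel_load [(0.84, [306.2, 278.6])]
side hood_mouth [(0.7, [303.1, 212.4])]
side crank_axis [(0.62, [304.9, 211.2])]
side knob_center [(0.77, [277.9, 211.8])]
side pad [(0.5, [303.6, 267.4]), (0.24, [308.1, 277.7])]
{'fx': 511.12853133410965, 'fy': 511.12853133410965, 'cx': 312.57850723264835, 'cy': 249.69683318576077, 'dist': array([-0.13242036,  0.        ,  0.        ,  0.        ,  0.        ]), 'origin': array([ 453.90633513,   11.1645028 , 1242.49106226]), 'attitude': array([-2.16560128,  2.20309934, -0.09339577])}
top blank_center [(0.77, [439.3, 280.7]), (0.67, [392.8, 342.1])]
top jig [(0.76, [315.1, 244.3])]
top channel_load [(0.64, [299.9, 244.5]), (0.39, [438.6, 281.0])]
top hood_mouth [(0.79, [276.8, 244.5]), (0.72, [438.3, 278.5])]
top crank_axis [(0.85, [368.0, 233.5])]
top knob_center [(0.86, [366.7, 208.4])]
top pad [(0.48, [334.1, 239.4])]
{'t': 0.8, 'qpos': array([ 1.22000513e+00,  4.23052685e-01,  1.62987195e+00, -4.21080169e-05,
        1.08862347e+00, -1.89922958e-02]), 'qvel': array([-0.00084793,  0.00075014,  0.00025147, -0.00131927, -0.00178119,
        0.00171046]), 'joint_torque': array([-1.37057312e-03, -5.44513571e+01, -2.74033964e+01,  6.44567655e-02,
        1.65602885e-02, -3.04991190e-06]), 'ee_pos': array([203.56223536, 590.90971115, 404.71567085]), 'orientation': array([5.18763378e-01, 3.09842010e+00, 5.80066814e-05]), 'ft_force': array([-0.12184224,  0.33568816,  0.26538597]), 'moment': array([0.0373512 , 0.03046363, 0.00808538]), 'width': 87.61817934236}
```

View pics/top0.png

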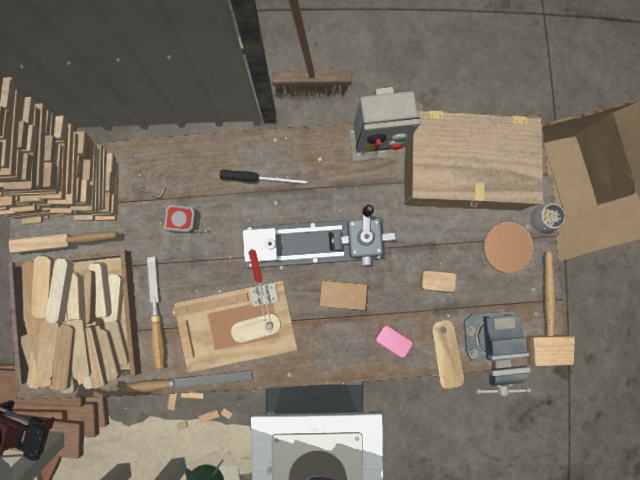

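View pics/side0.png

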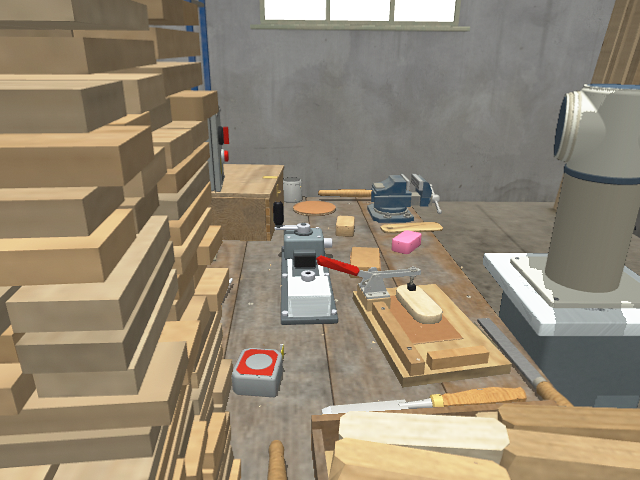

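```bash
python3 - <<'E'
import cv2
im=cv2.imread("pics/top0.png"); cv2.imwrite("pics/crop0.png",cv2.resize(im[190:380,230:480],None,fx=3,fy=3,interpolation=cv2.INTER_CUBIC))
E
```

```text
(no output)
```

View pics/crop0.png

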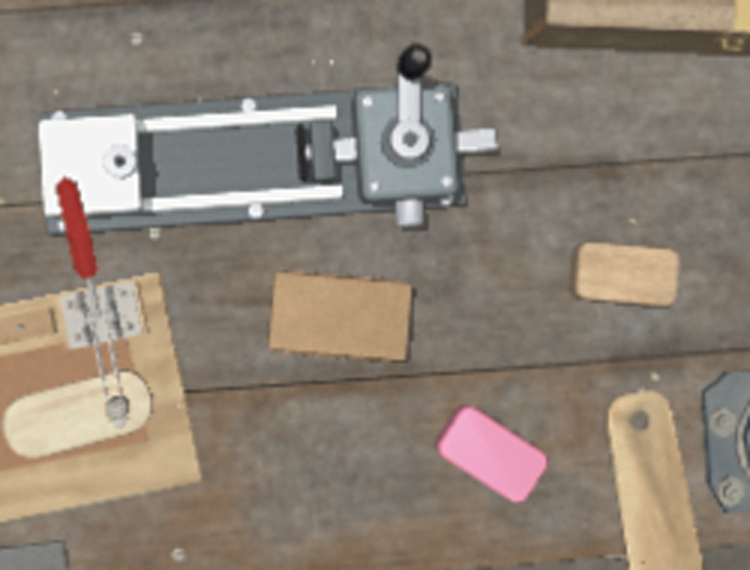

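The block candidates are the plain wood block at top (439,281) and the pink one at (393,342). The task rules out pink look-alikes, and the wooden block is the right size and lies at the right front. The enlarged crop confirms it is plain rounded wood, so I'll take that one. Next I'll measure the poses.

```bash
cat > h.py <<'E'
import numpy as np, cv2
from scipy.spatial.transform import Rotation as R
from workcell import ctrl
def cam(n):
    c=ctrl.camera_info(n); K=np.array([[c['fx'],0,c['cx']],[0,c['fy'],c['cy']],[0,0,1]])
    return K,np.array(c['dist']),np.array(c['origin']),R.from_rotvec(c['attitude']).as_matrix()
def back(n,uv,z):
    K,d,o,A=cam(n); uv=np.asarray(uv,float).reshape(-1,1,2)
    p=cv2.undistortPoints(uv,K,d)[:,0]; r=np.c_[p,np.ones(len(p))]@A.T
    return o+r*((z-o[2])/r[:,2])[:,None]
def proj(n,P):
    K,d,o,A=cam(n); P=np.asarray(P,float).reshape(-1,3)
    return cv2.projectPoints(P,R.from_matrix(A.T).as_rotvec(),-A.T@o,K,d)[0][:,0]
E
python3 - <<'E'
from h import *
np.set_printoptions(precision=1,suppress=True)
for th,z in (("blank_center",15),("jig",0),("channel_load",27),("hood_mouth",12),("crank_axis",105),("knob_center",105),("pad",12),("screwdriver",0),("cork_block",0)):
  for n in ("top","side"):
    r=ctrl.landmark_of(th,n)
    for d in r[:2]: print(n,th,round(d['p'],2),back(n,[d['uv']],z)[0])
for n in ("top","side"):
  for d in ctrl.trace("blank",n)[:2]:
    m=d['pixels'].astype(np.uint8); c=max(cv2.findContours(m,0,1)[0],key=len)[:,0]
    z=30 if n=="top" else 15
    w=back(n,c,z)[:,:2].astype(np.float32); print(n,d['bbox'],d['p'],cv2.minAreaRect(w))
  for d in ctrl.trace("jig",n)[:1]:
    m=d['pixels'].astype(np.uint8); cv2.imwrite(f"pics/jm_{n}.png",m*255); print('jig',d['bbox'])
im=cv2.cvtColor(ctrl.get_image("top"),cv2.COLOR_RGB2BGR)
cv2.imwrite("pics/jigc.png",cv2.resize(im[195:275,235:405],None,fx=4.5,fy=4.5,interpolation=cv2.INTER_CUBIC))
E
```

```text
top blank_center 0.77 [ 470.2 -303.5   15. ]
top blank_center 0.67 [ 325.4 -186.2   15. ]
side blank_center 0.92 [ 472.9 -295.4   15. ]
side blank_center 0.73 [ 323.3 -201.    15. ]
top jig 0.76 [565.   -4.4   0. ]
side jig 0.78 [570.3 -17.3   0. ]
top channel_load 0.64 [562.7  32.2  27. ]
top channel_load 0.39 [ 469.3 -298.7   27. ]
side channel_load 0.84 [565.3  41.2  27. ]
top hood_mouth 0.79 [565.   88.3  12. ]
top hood_mouth 0.72 [ 475.6 -302.    12. ]
side hood_mouth 0.7 [ 579.8 -417.8   12. ]
top crank_axis 0.85 [ 577.9 -122.2  105. ]
side crank_axis 0.62 [ 570.4 -143.4  105. ]
top knob_center 0.86 [ 634.9 -120.8  105. ]
side knob_center 0.77 [ 630.5 -138.3  105. ]
top pad 0.48 [575.  -50.5  12. ]
side pad 0.5 [571.9 -44.2  12. ]
side pad 0.24 [561.9   6.   12. ]
top screwdriver 0.61 [723.6 112.4   0. ]
top cork_block 0.75 [436.  -70.3   0. ]
side cork_block 0.62 [434.3 -80.1  -0. ]
top [418.8, 271.8, 455.7, 293.1] 0.93 ((469.2710266113281, -294.42462158203125), (86.28876495361328, 49.3438835144043), 80.24430847167969)
top [375.6, 324.2, 410.8, 357.8] 0.58 ((330.7425537109375, -184.9375), (85.40373229980469, 48.29521560668945), 57.374717712402344)
side [336.8, 215.0, 355.5, 240.2] 0.9 ((469.74456787109375, -302.4991760253906), (156.70616149902344, 47.77587127685547), 84.23756408691406)
side [392.2, 231.3, 421.6, 252.7] 0.68 ((326.6855163574219, -192.2917022705078), (149.13438415527344, 65.81532287597656), 62.818809509277344)
jig [273.4, 199.6, 340.0, 324.3]
```

View pics/jigc.png

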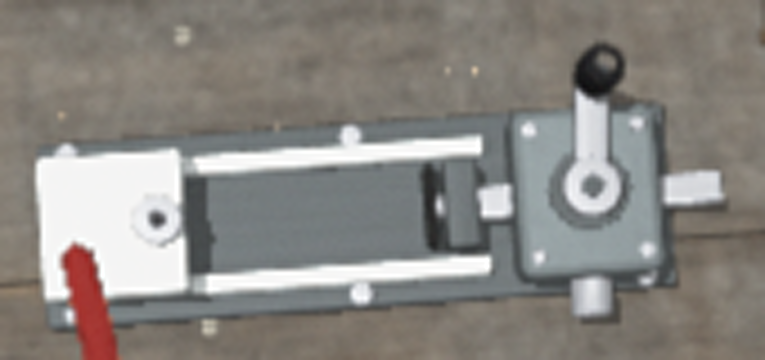

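```bash
cat > fit.py <<'E'
from h import *
from scipy.optimize import least_squares, minimize
np.set_printoptions(precision=2,suppress=True)
px=np.array([(38,148),(50,328),(676,284),(592,185),(36,160),(180,150),(188,290),(48,302)],float)
uv=(px+.5)/4.5-.5+[235,195]
J=np.array([(-50,-170,12),(50,-170,12),(50,170,12),(0,120,84),(-37,-165,56),(-37,-90,56),(37,-90,56),(37,-165,56)],float)
def T(p,P):
    r=R.from_euler('z',p[2]).as_matrix(); return P@r.T+[p[0],p[1],0]
f=lambda p:(proj("top",T([p[0]*100,p[1]*100,p[2]],J))-uv).ravel()
s=least_squares(f,[5.65,0,np.pi],loss='soft_l1'); p=s.x*[100,100,1]; print('jig',p[:2],np.degrees(p[2]),'\n',f(s.x).reshape(-1,2))
for nm,q in dict(load=(0,-30,27),mouth=(0,-90,12),crank=(0,120,105)).items(): print(nm,T(p,np.array([q],float))[0])
# block
d=ctrl.trace("blank","top")[0]; m=d['pixels']; b=d['bbox']; print(b,m.sum())
def sil(q):
    P=[]
    for x in (-1,1):
        for y in (-1,1):
            for (cx,cy) in ((23,35),(21,39),(17,41)):
                for z in (2,28): P.append((x*cx,y*cy,z))
            for (cx,cy) in ((20,38),(21,39)):
                for z in (0,30): P.append((x*(cx-1),y*(cy-1),z))
    U=proj("top",T([q[0],q[1],q[2]],np.array(P,float)))
    h=cv2.convexHull(U.astype(np.float32))
    big=np.zeros((480,640),np.uint8); x0,y0=400,250
    g=np.zeros((70*8,80*8),np.uint8)
    cv2.fillPoly(g,[np.round((h+.5-[x0,y0])*8).astype(np.int32)],1)
    return cv2.resize(g.astype(np.float32),(80,70),interpolation=cv2.INTER_AREA)
mm=m[250:320,400:480].astype(np.float32)
g=lambda q:np.abs(sil([q[0]*10,q[1]*10,q[2]])-mm).sum()
best=min((minimize(g,[46.9,-29.7,a],method='Nelder-Mead',options=dict(initial_simplex=[[46.9,-29.7,a],[47.3,-29.7,a],[46.9,-29.2,a],[46.9,-29.7,a+.1]])) for a in (np.pi-.1,np.pi,np.pi-.2)),key=lambda r:r.fun)
print('blank',best.x[:2]*10,np.degrees(best.x[2]),best.fun)
# knob angle
k=back("top",[ctrl.landmark_of("knob_center","top")[0]['uv']],105)[0]; print('knob',k)
E
python3 fit.py
```

```text
jig [568.61  -1.64] 183.2557100503402 
 [[-0.43 -0.41]
 [-0.49  0.65]
 [ 0.71  0.05]
 [ 0.49 -0.11]
 [ 0.04 -0.04]
 [-0.04 -0.2 ]
 [ 0.35  0.21]
 [-0.63 -0.1 ]]
load [566.9   28.31  27.  ]
mouth [563.5   88.21  12.  ]
crank [ 575.42 -121.45  105.  ]
[374.1, 323.6, 413.2, 356.5] 665
blank [ 463.33 -290.61] 183.50140874802167 683.984375
knob [ 631.4  -124.81  105.  ]
```

```bash
sed -i 's/d=ctrl.trace("blank","top")\[0\]/d=[d for d in ctrl.trace("blank","top") if d["bbox"][0]>415][0]/' fit.py; python3 fit.py | tail -3
python3 - <<'E'
from h import *
o=ctrl.get_obs(); M=R.from_rotvec(o['orientation']).as_matrix(); print(M.round(3),o['t'])
E
```

```text
[417.8, 270.3, 457.0, 294.9] 663
blank [ 469.73 -297.89] 173.79256527902493 37.953125
knob [ 631.4  -124.81  105.  ]
[[-0.945  0.326 -0.   ]
 [ 0.326  0.945 -0.   ]
 [-0.    -0.    -1.   ]] 2.15
```

```bash
python3 - <<'E'
import cv2
a=cv2.imread("pics/top0.png")[75:275,330:580]; b=cv2.imread("pics/side0.png")[75:275,190:440]
for n,i in (("ca",a),("cb",b)): cv2.imwrite(f"pics/{n}.png",cv2.resize(i,None,fx=3,fy=3,interpolation=cv2.INTER_CUBIC))
E
```

```text
(no output)
```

View pics/ca.png

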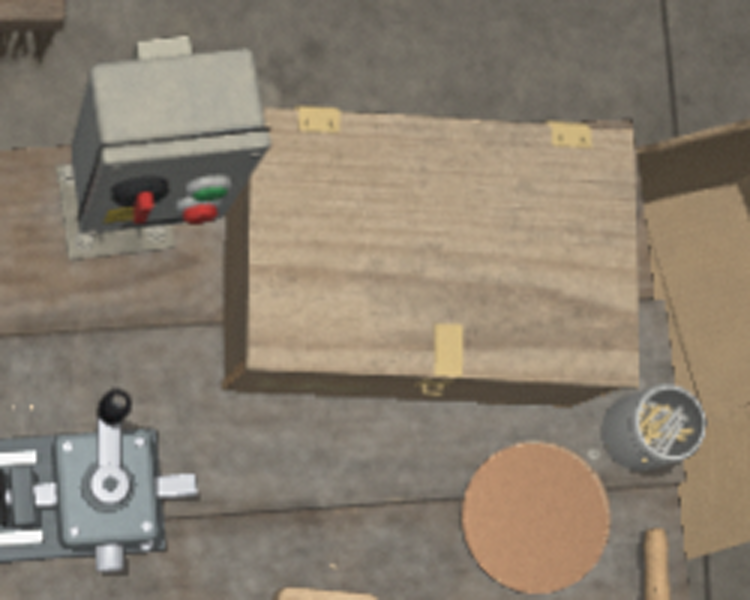

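View pics/cb.png

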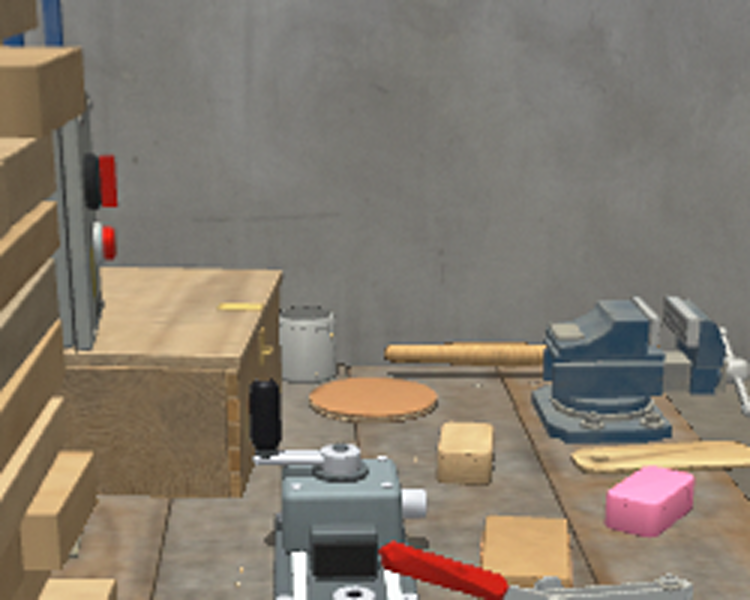

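```bash
python3 - <<'E'
from h import *
np.set_printoptions(precision=0,suppress=True)
print('chest bottom corner top view',back('top',[(405,204.3)],0), 'side',back('side',[(270,240)],0))
for z in (80,110,140,170,200): print(z,'top',back('top',[(412.7,198.3)],z),'side',back('side',[(270,198)],z))
print('box plate',back('top',[(353,161),(386,157)],0))
# control box: front lower corner top view (357,151),(413,... ), red handle side (228,135)
for z in (150,200,250,300,350): print(z,'knobred top',back('top',[(378,143)],z),'side',back('side',[(227,135)],z),'corner',back('top',[(356.5,151)],z))
print('clamp handle tip top'); 
for z in (40,60,80,100,130): print(z,back('top',[(252,250),(259,281)],z),back('side',[(318,259),(357,272)],z))
E
```

```text
chest bottom corner top view [[ 661. -228.    0.]] side [[ 659. -234.    0.]]
80 top [[ 661. -232.   80.]] side [[ 664. -330.   80.]]
110 top [[ 656. -225.  110.]] side [[ 655. -229.  110.]]
140 top [[ 650. -219.  140.]] side [[ 646. -128.  140.]]
170 top [[ 645. -213.  170.]] side [[637. -27. 170.]]
200 top [[ 640. -206.  200.]] side [[628.  74. 200.]]
box plate [[ 771. -102.    0.]
 [ 781. -185.    0.]]
150 knobred top [[ 773. -145.  150.]] side [[ 861. -882.  150.]] corner [[755. -97. 150.]]
200 knobred top [[ 758. -138.  200.]] side [[ 809. -581.  200.]] corner [[742. -92. 200.]]
250 knobred top [[ 744. -131.  250.]] side [[ 758. -281.  250.]] corner [[728. -87. 250.]]
300 knobred top [[ 729. -123.  300.]] side [[706.  20. 300.]] corner [[714. -82. 300.]]
350 knobred top [[ 715. -116.  350.]] side [[655. 320. 350.]] corner [[700. -77. 350.]]
clamp handle tip top
40 [[550. 145.  40.]
 [477. 130.  40.]] [[542. -25.  40.]
 [466.  38.  40.]]
60 [[549. 143.  60.]
 [477. 128.  60.]] [[542.  21.  60.]
 [470.  81.  60.]]
80 [[547. 141.  80.]
 [476. 126.  80.]] [[543.  67.  80.]
 [475. 123.  80.]]
100 [[546. 139. 100.]
 [476. 124. 100.]] [[543. 112. 100.]
 [479. 166. 100.]]
130 [[543. 135. 130.]
 [475. 121. 130.]] [[544. 181. 130.]
 [485. 230. 130.]]
```

```bash
cat > plan.py <<'E'
from h import *
# plan(cur pos, yaw deg, list of (target pos, yaw, nrows, grip)); tool pointing down
def plan(p,yaw,wps):
    p=np.array(p,float); n0=0
    for t,y1,n,g in wps:
        p0=p.copy(); y0=yaw; t=np.array(t,float); acc=p.copy(); 
        for i in range(1,n+1):
            want=p0+(t-p0)*i/n; wy=y0+(y1-y0)*i/n
            a=np.radians(yaw); Y=np.array([np.cos(a),np.sin(a),0]); Z=np.array([0,0,-1.]); X=np.cross(Y,Z)
            d=want-p; s=np.round(np.array([d@X,d@Y,d@Z])/1000,4); r=round(-(wy-yaw),1)+0.
            p=p+1000*(X*s[0]+Y*s[1]+Z*s[2]); yaw-=r
            print(f"[{s[0]+0:g},{s[1]+0:g},{s[2]+0:g},0,0,{r:g},{g:g}],",end='' if (n0+1)%20 else '\n----\n'); n0+=1
    print('\nend',p.round(1),round(yaw,1))
def now():
    o=ctrl.get_obs(); M=R.from_rotvec(o['orientation']).as_matrix()
    return o['ee_pos'],np.degrees(np.arctan2(M[1,1],M[0,1])),o
E
python3 - <<'E'
from plan import *
p,y,o=now(); print(p,y)
plan(p,y,[((480,250,405),-6.2,13,-1),((470,-298,300),-6.2,16,-1)])
E
```

```text
[203.55223438 590.90361723 404.64531658] 70.98862921553962
[-0.0286,-0.0179,0,0,0,5.9,-1],[-0.0304,-0.0148,-0.0001,0,0,6,-1],[-0.0317,-0.0116,0,0,0,5.9,-1],[-0.0327,-0.0082,0,0,0,6,-1],[-0.0334,-0.0048,0,0,0,5.9,-1],[-0.0338,-0.0013,-0.0001,0,0,5.9,-1],[-0.0337,0.0021,0,0,0,6,-1],[-0.0333,0.0057,0,0,0,5.9,-1],[-0.0325,0.009,0,0,0,5.9,-1],[-0.0314,0.0124,-0.0001,0,0,6,-1],[-0.03,0.0155,0,0,0,5.9,-1],[-0.0282,0.0186,0,0,0,6,-1],[-0.0261,0.0214,-0.0001,0,0,5.9,-1],[-0.0341,0.0031,0.0066,0,0,0,-1],[-0.0341,0.0031,0.0065,0,0,0,-1],[-0.0341,0.0031,0.0066,0,0,0,-1],[-0.0342,0.003,0.0066,0,0,0,-1],[-0.0341,0.0031,0.0065,0,0,0,-1],[-0.0341,0.0031,0.0066,0,0,0,-1],[-0.0341,0.0031,0.0066,0,0,0,-1],
----
[-0.0341,0.0031,0.0065,0,0,0,-1],[-0.0341,0.0031,0.0066,0,0,0,-1],[-0.0342,0.003,0.0066,0,0,0,-1],[-0.0341,0.0031,0.0065,0,0,0,-1],[-0.0341,0.0031,0.0066,0,0,0,-1],[-0.0341,0.0031,0.0065,0,0,0,-1],[-0.0341,0.0031,0.0066,0,0,0,-1],[-0.0341,0.0031,0.0066,0,0,0,-1],[-0.0341,0.0031,0.0065,0,0,0,-1],
end [ 470.1 -298.   300. ] -6.2
```

Request:
jog_arm([
  [[-0.0286, -0.018, 0, 0, 0, 5.9, -1], [-0.0304, -0.015, 0, 0, 0, 6, -1], [-0.0317, -0.0116, 0, 0, 0, 5.9, -1], [-0.0327, -0.008, 0, 0, 0, 6, -1], [-0.0334, -0.005, 0, 0, 0, 5.9, -1], [-0.0338, -0.001, 0, 0, 0, 5.9, -1], [-0.0337, 0.002, 0, 0, 0, 6, -1], [-0.0333, 0.0057, 0, 0, 0, 5.9, -1], [-0.0325, 0.009, 0, 0, 0, 5.9, -1], [-0.0314, 0.0124, 0, 0, 0, 6, -1], [-0.03, 0.0155, 0, 0, 0, 5.9, -1], [-0.0282, 0.0186, 0, 0, 0, 6, -1], [-0.026, 0.0214, 0, 0, 0, 5.9, -1], [-0.034, 0.003, 0.0066, 0, 0, 0, -1], [-0.034, 0.003, 0.0066, 0, 0, 0, -1], [-0.034, 0.003, 0.0066, 0, 0, 0, -1], [-0.034, 0.003, 0.0066, 0, 0, 0, -1], [-0.034, 0.003, 0.0066, 0, 0, 0, -1], [-0.034, 0.003, 0.0066, 0, 0, 0, -1], [-0.034, 0.003, 0.0066, 0, 0, 0, -1]],
])

```text
t: 3.82
ee_pos: [474.9, 9.5, 358.4]
orientation: [2.338, 2.098, 0.001]
ft_force: [0.7, 0.6, 0.2]
width: 87.7
```

Request:
jog_arm([
  [[-0.034, 0.003, 0.0066, 0, 0, 0, -1], [-0.034, 0.003, 0.0066, 0, 0, 0, -1], [-0.034, 0.003, 0.0066, 0, 0, 0, -1], [-0.034, 0.003, 0.0066, 0, 0, 0, -1], [-0.034, 0.003, 0.0066, 0, 0, 0, -1], [-0.034, 0.003, 0.0066, 0, 0, 0, -1], [-0.034, 0.003, 0.0066, 0, 0, 0, -1], [-0.034, 0.003, 0.0066, 0, 0, 0, -1], [0, 0, 0, 0, 0, 0, -1], [0, 0, 0, 0, 0, 0, -1]],
])

```text
t: 4.65
ee_pos: [469.3, -263.4, 305.3]
orientation: [-2.342, -2.094, 0.0]
ft_force: [-0.2, 1.0, 0.5]
width: 87.6
```

```bash
python3 - <<'E'
from plan import *
p,y,o=now(); print(p,y,o['ft_force'],o['t'],o['width'],o['qpos'].round(2))
for n in ("top","side"):
    cv2.imwrite(f"pics/{n}1.png",ctrl.get_image(n)[:,:,::-1])
plan(p,y,[((469.7,-298,215),-6.2,4,-1),((469.7,-298,195),-6.2,2,-1)])
E
```

```text
[ 469.28114248 -263.35572915  305.2927097 ] -6.393629649857964 [-0.18845715  0.97589983  0.47107703] 4.65 87.5614981975757 [-0.53  0.44  1.89  0.    0.81 -0.42]
[-0.0086,0.0011,0.0226,0,0,0,-1],[-0.0086,0.001,0.0225,0,0,-0.1,-1],[-0.0086,0.0011,0.0226,0,0,0,-1],[-0.0086,0.001,0.0226,0,0,-0.1,-1],[0,0,0.01,0,0,0,-1],[0,0,0.01,0,0,0,-1],
end [ 469.7 -298.   195. ] -6.2
```

View pics/top1.png

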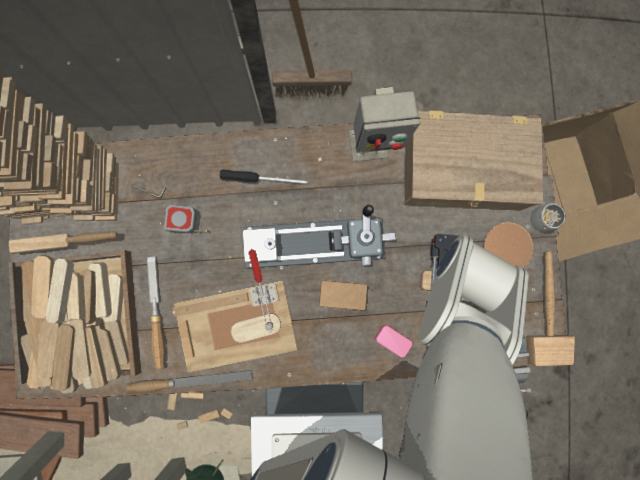

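View pics/side1.png

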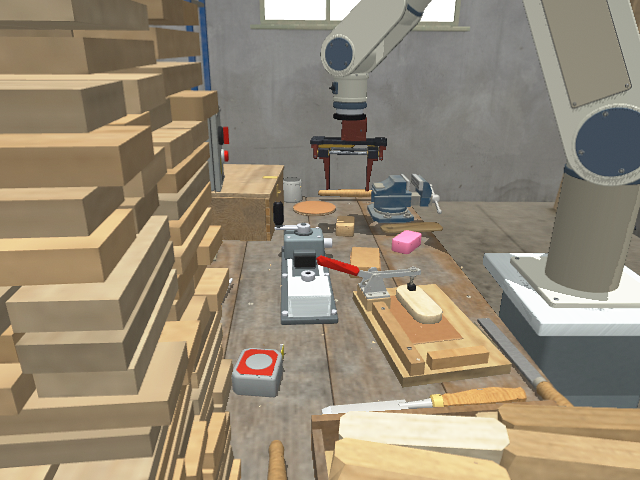

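Top and side views show the open fingers above the wooden block: the fingers are at side (327–370,190) and the block at side (345,228). The scene is otherwise unchanged. I'll descend now.

Request:
jog_arm([
  [[-0.0086, 0.001, 0.0226, 0, 0, 0, -1], [-0.0086, 0.001, 0.0226, 0, 0, -0.2, -1], [-0.0086, 0.001, 0.0226, 0, 0, 0, -1], [-0.0086, 0.001, 0.0226, 0, 0, 0, -1], [0, 0, 0.01, 0, 0, 0, -1], [0, 0, 0.01, 0, 0, 0, -1], [0, 0, 0, 0, 0, 0, -1], [0, 0, 0, 0, 0, 0, -1]],
])

```text
t: 5.42
ee_pos: [470.1, -295.7, 195.6]
orientation: [-2.333, -2.103, 0.0]
ft_force: [0.1, 0.2, 0.3]
width: 87.9
```

```bash
python3 - <<'E'
from plan import *
p,y,o=now(); print(p,y,o['ft_force'],o['t'],o['width'])
im=ctrl.get_image("top")[:,:,::-1]; s=ctrl.get_image("side")[:,:,::-1]
c=np.hstack([cv2.resize(im[220:320,390:490],(400,400),interpolation=2),cv2.resize(s[160:260,300:400],(400,400),interpolation=2)]); cv2.imwrite("pics/c2.png",c)
E
```

```text
[ 470.14843207 -295.67058399  195.61302152] -5.948905628232246 [0.14320134 0.18149264 0.27504951] 5.4167 87.90634243266157
```

View pics/c2.png

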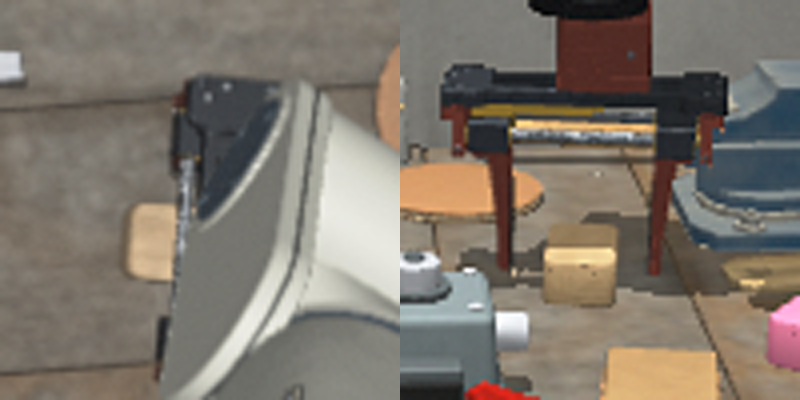

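The fingers straddle the block, which sits about midway between them. I'll close.

Request:
jog_arm([
  [[-0.002, 0, 0, 0, 0, 0, -1], [0, 0, 0, 0, 0, 0, 1], [0, 0, 0, 0, 0, 0, 1], [0, 0, 0, 0, 0, 0, 1], [0, 0, 0, 0, 0, 0, 1], [0, 0, 0, 0, 0, 0, 1], [0, 0, 0, 0, 0, 0, 1], [0, 0, 0, 0, 0, 0, 1], [0, 0, 0, 0, 0, 0, 1], [0, 0, 0, 0, 0, 0, 1], [0, 0, 0, 0, 0, 0, 1], [0, 0, 0, 0, 0, 0, 1]],
])

```text
t: 6.52
ee_pos: [469.7, -298.5, 195.2]
orientation: [-2.335, -2.102, 0.0]
ft_force: [-0.7, 1.0, -0.1]
width: 45.7
```

```bash
python3 - <<'E'
from plan import *
p,y,o=now(); print(p,y,o['ft_force'],o['t'],o['width'])
plan(p,y,[((470,-297.5,300),-6.2,4,1),((567,28.3,300),3.3,12,1)])
E
```

```text
[ 469.67722624 -298.53153995  195.23528408] -6.012061064051956 [-0.70500053  0.9701276  -0.06362396] 6.5167 45.72033814951475
[0.0003,0.0001,-0.0262,0,0,0,1],[0.0002,0,-0.0262,0,0,0.1,1],[0.0003,0.0001,-0.0262,0,0,0,1],[0.0003,0,-0.0262,0,0,0.1,1],[0.0279,0.0051,0,0,0,-0.8,1],[0.0277,0.0055,0,0,0,-0.8,1],[0.0278,0.0059,0,0,0,-0.8,1],[0.0276,0.0062,0,0,0,-0.8,1],[0.0275,0.0067,0,0,0,-0.8,1],[0.0275,0.007,0,0,0,-0.8,1],[0.0273,0.0074,0,0,0,-0.7,1],[0.0272,0.0078,0,0,0,-0.8,1],[0.0272,0.0081,0,0,0,-0.8,1],[0.027,0.0085,0,0,0,-0.8,1],[0.0269,0.0089,0,0,0,-0.8,1],[0.0268,0.0092,0,0,0,-0.8,1],
end [567.   28.3 300. ] 3.3
```

Request:
jog_arm([
  [[0, 0, -0.026, 0, 0, 0, 1], [0, 0, -0.026, 0, 0, 0, 1], [0, 0, -0.026, 0, 0, 0, 1], [0.001, 0, -0.026, 0, 0, 0.2, 1], [0.0279, 0.0051, 0, 0, 0, -0.8, 1], [0.0277, 0.0055, 0, 0, 0, -0.8, 1], [0.0278, 0.0059, 0, 0, 0, -0.8, 1], [0.0276, 0.0062, 0, 0, 0, -0.8, 1], [0.0275, 0.0067, 0, 0, 0, -0.8, 1], [0.0275, 0.007, 0, 0, 0, -0.8, 1], [0.0273, 0.0074, 0, 0, 0, -0.7, 1], [0.0272, 0.0078, 0, 0, 0, -0.8, 1], [0.0272, 0.008, 0, 0, 0, -0.8, 1], [0.027, 0.0085, 0, 0, 0, -0.8, 1], [0.027, 0.009, 0, 0, 0, -0.8, 1], [0.0268, 0.0092, 0, 0, 0, -0.8, 1], [0, 0, 0, 0, 0, 0, 1], [0, 0, 0, 0, 0, 0, 1]],
])

```text
t: 8.02
ee_pos: [566.8, 29.5, 299.1]
orientation: [-2.154, -2.287, 0.0]
ft_force: [-0.0, -0.5, -1.2]
width: 45.7
```

```bash
python3 - <<'E'
from plan import *
p,y,o=now(); print(p,y,o['ft_force'],o['t'],o['width'])
for n in ("top","side"):
    cv2.imwrite(f"pics/{n}3.png",ctrl.get_image(n)[:,:,::-1])
plan(p,y,[((567,28.3,240),3.3,3,1)])
E
```

```text
[566.80067117  29.54249455 299.09478972] 3.4360570328842894 [-0.01515974 -0.54407325 -1.19353246] 8.0167 45.70661114542148
[-0.0004,0,0.0197,0,0,0,1],[-0.0004,0.0001,0.0197,0,0,0.1,1],[-0.0005,0,0.0197,0,0,0,1],
end [567.   28.3 240. ] 3.3
```

View pics/side3.png

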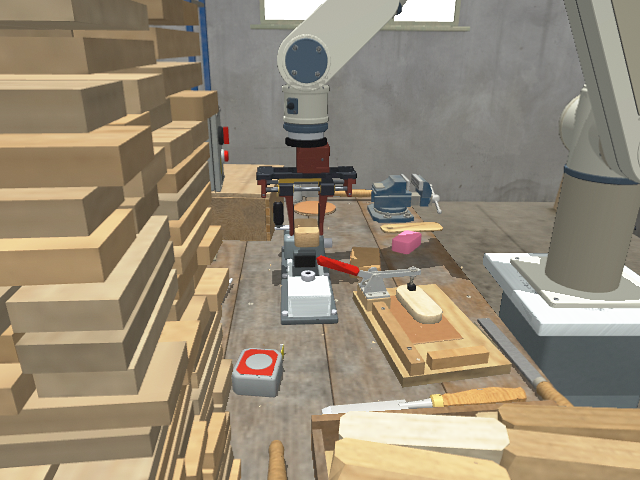

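The side view shows the block held at (307,238) and lined up with the hood at (306,285). I'll lower it to just above the walls and check the lateral fit.

Request:
jog_arm([
  [[-0.0004, 0, 0.02, 0, 0, 0.1, 1], [-0.0004, 0, 0.02, 0, 0, 0, 1], [-0.0004, 0, 0.02, 0, 0, 0, 1], [0, 0, 0.013, 0, 0, 0, 1], [0, 0, 0, 0, 0, 0, 1], [0, 0, 0, 0, 0, 0, 1]],
])

```text
t: 8.62
ee_pos: [566.6, 26.4, 225.9]
orientation: [-2.159, -2.28, 0.002]
ft_force: [-0.0, -0.1, -1.1]
width: 45.9
```

```bash
python3 - <<'E'
from plan import *
p,y,o=now(); print(p,y,o['ft_force'],o['t'],o['width'])
s=ctrl.get_image("side")[:,:,::-1];t=ctrl.get_image("top")[:,:,::-1]
c=np.hstack([cv2.resize(s[200:320,250:370],(400,400),interpolation=2),cv2.resize(t[180:300,250:370],(400,400),interpolation=2)]); cv2.imwrite("pics/c4.png",c)
E
```

```text
[566.56044851  26.36032655 225.85882201] 3.118824249314938 [-0.04592854 -0.05252914 -1.11290561] 8.6167 45.88082080627947
```

View pics/c4.png

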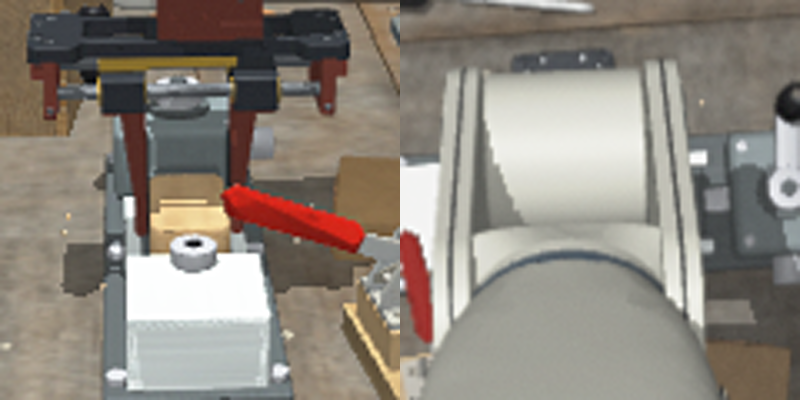

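```bash
python3 - <<'E'
from h import *
np.set_printoptions(precision=1,suppress=True)
a=np.radians(183.26); Q=lambda P: np.asarray(P,float)@R.from_euler('z',a).as_matrix().T+[568.6,-1.6,0]
u=proj('side',Q([(-20,-65,60),(20,-65,60),(-37,-165,56),(37,-165,56),(-37,-90,22),(-27,-60,22),(27,-60,22)])); print((u-[250,200])/0.3)
E
```

```text
[[152.1 227.3]
 [222.7 225.8]
 [123.6 317.1]
 [268.4 313.4]
 [123.5 308.4]
 [140.4 283.9]
 [233.8 281.7]]
```

Against the model, with the hood used as the reference, the block edges (150..231) match the predicted 150.5..231.5. The lateral alignment is good, so I'll lower it to the channel floor.

Request:
jog_arm([
  [[0.001, 0.0003, 0.006, 0, 0, -0.1, 1], [0.001, 0, 0.006, 0, 0, 0, 1], [0, 0, 0.005, 0, 0, 0, 1], [0, 0, 0.001, 0, 0, 0, 1], [0, 0, 0, 0, 0, 0, 1], [0, 0, 0, 0, 0, 0, 1]],
])

```text
t: 9.22
ee_pos: [567.0, 29.3, 208.1]
orientation: [-2.156, -2.284, 0.0]
ft_force: [0.5, 0.6, -1.0]
width: 45.8
```

Request:
jog_arm([
  [[0, 0, 0.001, 0, 0, 0, 1], [0, 0, 0, 0, 0, 0, 1], [0, 0, 0, 0, 0, 0, 1]],
])

```text
t: 9.47
ee_pos: [567.1, 29.2, 207.4]
orientation: [2.157, 2.284, 0.0]
ft_force: [-0.3, -0.8, -1.1]
width: 45.6
```

Request:
jog_arm([
  [[0, 0, 0, 0, 0, 0, -1], [0, 0, 0, 0, 0, 0, -1], [0, 0, 0, 0, 0, 0, -1], [0, 0, 0, 0, 0, 0, -1], [0, 0, 0, 0, 0, 0, -1], [0, 0, 0, 0, 0, 0, -1], [0, 0, 0, 0, 0, 0, -1], [0, 0, 0, 0, 0, 0, -1]],
])

```text
t: 10.13
ee_pos: [567.0, 29.2, 207.3]
orientation: [2.157, 2.284, 0.0]
ft_force: [0.3, -0.2, -0.2]
width: 87.6
```

```bash
python3 - <<'E'
from plan import *
p,y,o=now(); print(p,y,o['ft_force'],o['t'],o['width'])
s=ctrl.get_image("side")[:,:,::-1]
c=cv2.resize(s[200:320,250:370],(600,600),interpolation=2); cv2.imwrite("pics/c5.png",c)
plan(p,y,[(p+[0,0,130],y,5,-1),((480,-60,345),-90,14,-1)])
E
```

```text
[567.01102614  29.17465299 207.30598229] 3.286702605024274 [ 0.25609843 -0.23767665 -0.15116922] 10.1333 87.64223515445583
[0,0,-0.026,0,0,0,-1],[0,0,-0.026,0,0,0,-1],[0,0,-0.026,0,0,0,-1],[0,0,-0.026,0,0,0,-1],[0,0,-0.026,0,0,0,-1],[-0.006,-0.0066,-0.0005,0,0,6.7,-1],[-0.0067,-0.0058,-0.0006,0,0,6.6,-1],[-0.0074,-0.005,-0.0005,0,0,6.7,-1],[-0.0079,-0.0041,-0.0006,0,0,6.7,-1],[-0.0083,-0.0032,-0.0005,0,0,6.6,-1],[-0.0086,-0.0022,-0.0006,0,0,6.7,-1],[-0.0088,-0.0012,-0.0005,0,0,6.6,-1],[-0.0089,-0.0001,-0.0006,0,0,6.7,-1],[-0.0089,0.0009,-0.0005,0,0,6.7,-1],[-0.0087,0.0019,-0.0006,0,0,6.6,-1],[-0.0084,0.0029,-0.0005,0,0,6.7,-1],[-0.008,0.0038,-0.0006,0,0,6.7,-1],[-0.0075,0.0048,-0.0005,0,0,6.6,-1],[-0.0069,0.0056,-0.0006,0,0,6.7,-1],
end [480. -60. 345.] -90.0
```

View pics/c5.png

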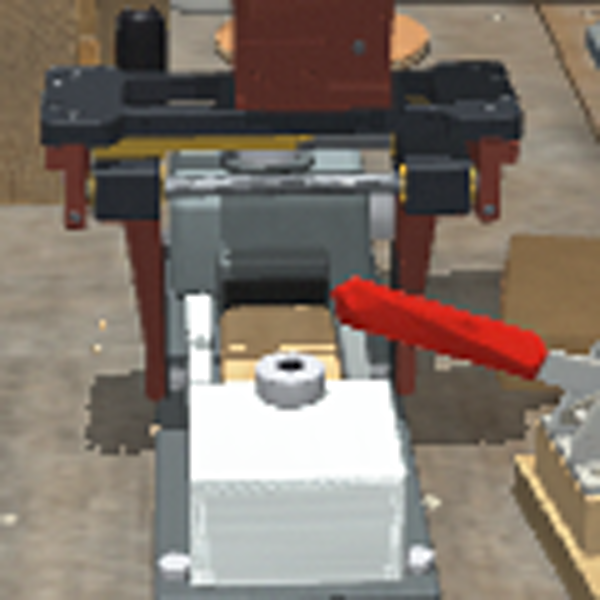

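The block lies flat in the channel, between hood and pusher, and the fingers are clear. I'll rise, move aside and rotate for the knob.

Request:
jog_arm([
  [[0, 0, -0.026, 0, 0, 0, -1], [0, 0, -0.026, 0, 0, 0, -1], [0, 0, -0.026, 0, 0, 0, -1], [0, 0, -0.026, 0, 0, 0, -1], [0, 0, -0.026, 0, 0, 0, -1], [-0.006, -0.0066, 0, 0, 0, 6.7, -1], [-0.0067, -0.006, 0, 0, 0, 6.6, -1], [-0.0074, -0.005, 0, 0, 0, 6.7, -1], [-0.008, -0.004, 0, 0, 0, 6.7, -1], [-0.0083, -0.0032, 0, 0, 0, 6.6, -1], [-0.0086, -0.0022, 0, 0, 0, 6.7, -1], [-0.0088, -0.0012, 0, 0, 0, 6.6, -1], [-0.009, 0, 0, 0, 0, 6.7, -1], [-0.009, 0.001, 0, 0, 0, 6.7, -1], [-0.0087, 0.002, 0, 0, 0, 6.6, -1], [-0.0084, 0.003, 0, 0, 0, 6.7, -1], [-0.008, 0.004, 0, 0, 0, 6.7, -1], [-0.0075, 0.005, 0, 0, 0, 6.6, -1], [-0.007, 0.0056, 0, 0, 0, 6.7, -1]],
])

```text
t: 11.77
ee_pos: [479.6, -61.2, 337.3]
orientation: [3.142, -0.009, 0.0]
ft_force: [0.5, -0.2, 0.3]
width: 88.0
```

```bash
python3 - <<'E'
from plan import *
p,y,o=now(); print(p,y,o['ft_force'],o['t'],o['width'],o['qpos'].round(2))
im=ctrl.get_image("top")[:,:,::-1]
cv2.imwrite("pics/c6.png",cv2.resize(im[190:310,230:410],(800,533),interpolation=2))
E
```

```text
[479.63654736 -61.21044636 337.31032278] -90.33251335509331 [ 0.49762806 -0.18796562  0.33828301] 11.7667 88.03809051265635 [-0.15  0.32  1.99 -0.    0.84  1.43]
```

View pics/c6.png

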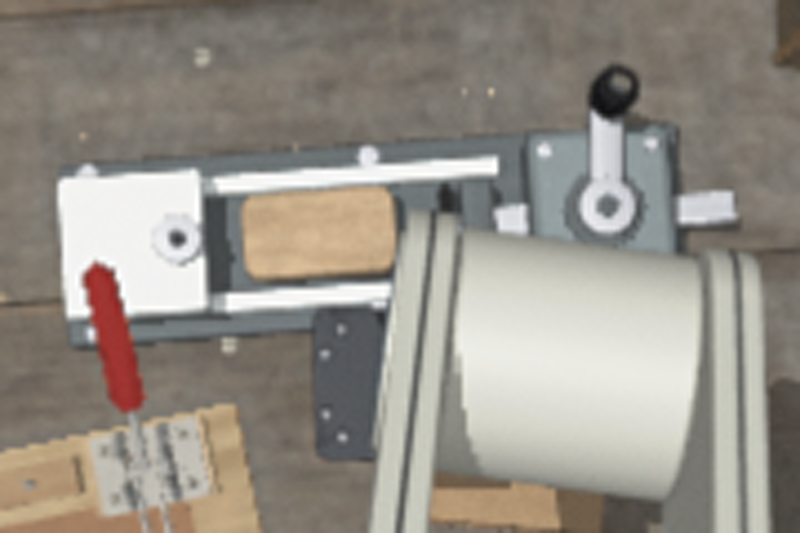

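```bash
python3 - <<'E'
from h import *
np.set_printoptions(precision=1,suppress=True)
g=lambda x,y:((x+.5)/4.4444-.5+230,(y+.5)/4.4444-.5+190)
hub=back('top',[g(608,205)],84)[0]; arm=back('top',[g(607,130)],80)[0]; kt=back('top',[g(621,84)],135)[0]; km=back('top',[g(613,92)],108)[0]
print(hub,arm,kt,km)
c=np.array([575.4,-121.5]); J=183.26
for v in (arm-hub,kt-np.r_[c,0],km-np.r_[c,0]): 
    w=np.degrees(np.arctan2(v[1],v[0])); print(w, 'theta', np.radians(-(w-3.26)), np.hypot(*v[:2]))
# predicted image for theta
for th in (0,.1,.2):
    a=np.radians(3.26)-th; k=c+55*np.array([np.cos(a),np.sin(a)])
    u=proj('top',[[*k,82],[*k,135]]); print(th,k,((u-[230,190]+.5)*4.4444-.5).ravel())
    print('side',proj('side',[[*k,82],[*k,135]]).ravel())
for d in ctrl.trace('knob_center','top')[:2]: print(d['p'],d['bbox'])
for d in ctrl.trace('knob_center','side')[:2]: print(d['p'],d['bbox'])
for n in('top','side'):
    print([ (round(d['p'],2),d['uv'],back(n,[d['uv']],105)) for d in ctrl.landmark_of('knob_center',n)[:1]])
E
```

```text
[ 575.1 -120.9   84. ] [ 614.6 -121.9   80. ] [ 629.8 -123.2  135. ] [ 630.  -122.3  108. ]
-1.4354144405602258 theta 0.08195044173346352 39.42988701967857
-1.7476992512320433 theta 0.08740083988365385 54.399494406980736
-0.7940336219285622 theta 0.0707562346892044 54.63540511559421
0 [ 630.3 -118.4] [599.8  99.4 611.3  83.1]
side [277.6 224.5 277.1 201.5]
0.1 [ 630.3 -123.9] [610.4  99.2 622.4  82.8]
side [277.8 223.7 277.2 200.8]
0.2 [ 629.8 -129.3] [621.  100.  633.5  83.7]
side [278.2 222.9 277.6 200. ]
0.52 [359.5, 205.9, 375.7, 244.8]
0.43 [283.1, 234.1, 320.8, 252.9]
0.69 [271.5, 201.4, 312.4, 234.7]
[(0.68, [366.3, 209.7], array([[ 631.9, -119.8,  105. ]]))]
[(0.42, [275.8, 212.1], array([[ 635. , -136.1,  105. ]]))]
```

The block sits centred in the channel at crop (320,232). The knob is at about (630,-123) with crank angle about 0.085. I'll move over it and descend.

```bash
python3 - <<'E'
from plan import *
p,y,o=now(); print(p,y,o['t'])
plan(p,y,[((630,-123,338),-90,6,-1),((630,-123,271),-90,4,-1)])
E
```

```text
[480.34535518 -60.7953522  337.40903176] -89.82952396797683 12.0167
[0.0249,0.0104,-0.0001,0,0,0,-1],[0.0249,0.0105,-0.0001,0,0,0.1,-1],[0.025,0.0104,-0.0001,0,0,0,-1],[0.0249,0.0104,-0.0001,0,0,0,-1],[0.0249,0.0104,-0.0001,0,0,0,-1],[0.0249,0.0104,-0.0001,0,0,0.1,-1],[0,0,0.0168,0,0,0,-1],[0,0,0.0167,0,0,0,-1],[0,0,0.0168,0,0,0,-1],[0,0,0.0167,0,0,0,-1],
end [ 630. -123.  271.] -90.0
```

Request:
jog_arm([
  [[0.025, 0.0104, 0, 0, 0, 0, -1], [0.025, 0.0104, 0, 0, 0, 0, -1], [0.025, 0.0104, 0, 0, 0, 0, -1], [0.025, 0.0104, 0, 0, 0, 0, -1], [0.025, 0.0104, 0, 0, 0, 0, -1], [0.0247, 0.0104, 0, 0, 0, 0, -1], [0, 0, 0, 0, 0, 0, -1], [0, 0, 0, 0, 0, 0, -1]],
])

```text
t: 12.68
ee_pos: [630.6, -123.3, 336.7]
orientation: [-3.141, -0.003, 0.0]
ft_force: [-0.4, 0.6, -0.2]
width: 88.1
```

```bash
python3 - <<'E'
from plan import *
p,y,o=now(); print(p,y,o['ft_force'],o['t'])
t=ctrl.get_image("top")[:,:,::-1];s=ctrl.get_image("side")[:,:,::-1]
c=np.hstack([cv2.resize(s[120:280,200:360],(400,400),interpolation=2),cv2.resize(t[140:300,280:440],(400,400),interpolation=2)]); cv2.imwrite("pics/c7.png",c)
E
```

```text
[ 630.60013904 -123.28785274  336.69034303] -89.89874764195946 [-0.36336391  0.59601089 -0.24097294] 12.6833
```

View pics/c7.png

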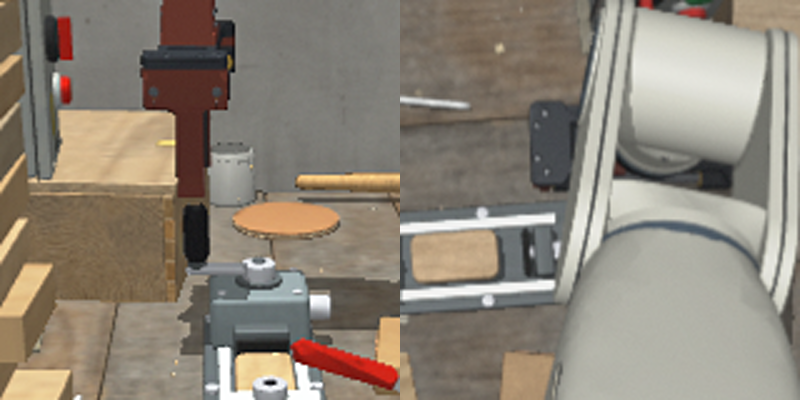

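```bash
python3 - <<'E'
from h import *
u=proj('side',[[630.6,-75,155],[630.2,-123,135],[630.2,-123,90]]);print((u-[200,120]+.5)*2.5-.5)
E
```

```text
[[188.9288665  196.60132582]
 [193.86587091 202.93056853]
 [195.08825313 251.80112421]]
```

After allowing for the side camera's constant offset, the finger and knob columns match the prediction (192 and 196). I'll descend and grip.

Request:
jog_arm([
  [[0, 0, 0.0165, 0, 0, 0, -1], [0, 0, 0.0165, 0, 0, 0, -1], [0, 0, 0.0165, 0, 0, 0, -1], [0, 0, 0.0165, 0, 0, 0, -1], [0, 0, 0, 0, 0, 0, -1], [0, 0, 0, 0, 0, 0, 1], [0, 0, 0, 0, 0, 0, 1], [0, 0, 0, 0, 0, 0, 1], [0, 0, 0, 0, 0, 0, 1], [0, 0, 0, 0, 0, 0, 1], [0, 0, 0, 0, 0, 0, 1], [0, 0, 0, 0, 0, 0, 1], [0, 0, 0, 0, 0, 0, 1], [0, 0, 0, 0, 0, 0, 1], [0, 0, 0, 0, 0, 0, 1], [0, 0, 0, 0, 0, 0, 1], [0, 0, 0, 0, 0, 0, 1]],
])

```text
t: 14.2
ee_pos: [629.7, -123.2, 271.3]
orientation: [-3.141, 0.0, 0.0]
ft_force: [-0.3, 2.8, 0.1]
width: 22.9
```

```bash
python3 - <<'E'
from plan import *
p,y,o=now(); print(p,y,o['ft_force'],o['moment'],o['t'],o['width'])
s=ctrl.get_image("side")[:,:,::-1]
cv2.imwrite("pics/c8.png",cv2.resize(s[120:280,200:360],(600,600),interpolation=2))
E
```

```text
[ 629.71862957 -123.15324607  271.25161724] -90.01046204006835 [-0.331245    2.77983984  0.07562989] [ 0.36165907  0.19022662 -0.01787727] 14.2 22.852103240235277
```

View pics/c8.png

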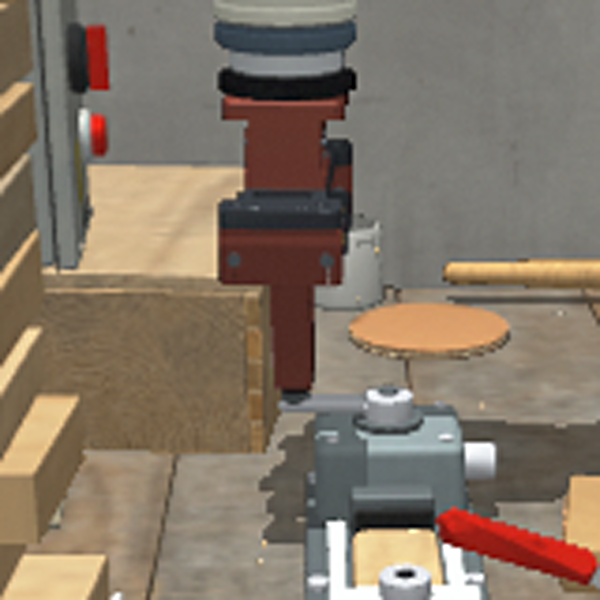

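```bash
cat > crank.py <<'E'
import sys,json
from plan import *
# usage: crank.py th_start_cmd th_step n [cx cy]; commanded pos assumed exactly on circle at th
th,st,n=map(float,sys.argv[1:4]); c=np.array([575.4,-121.5]) if len(sys.argv)<6 else np.array(list(map(float,sys.argv[4:6])))
P=lambda t:c+55*np.array([np.cos(.0569-t),np.sin(.0569-t)])
q=P(th); out=[]
for i in range(1,int(n)+1):
    d=np.round(P(th+st*i)-q,1); q=q+d; out.append(f"[{d[0]/1000:g},{-d[1]/1000:g},0,0,0,0,1]")
print(",".join(out)); print('end',th+st*n,q)
E
cat > st.py <<'E'
from plan import *
p,y,o=now(); c=np.array([575.4,-121.5]); v=p[:2]-c; a=np.arctan2(v[1],v[0]); th=(.0569-a)%(2*np.pi)
F=o['ft_force']; u=v/np.hypot(*v); t=np.array([u[1],-u[0]])
print('t',round(o['t'],2),'p',p.round(1),'yaw',round(y,1),'th',round(th,3),'r',np.hypot(*v).round(2),'Fr',(F[:2]@u).round(1),'Ft',(F[:2]@t).round(1),'Fz',F[2].round(1),'w',round(o['width'],1),'M',o['moment'].round(2))
E
python3 st.py; python3 crank.py 0.09 0.08 12
```

```text
t 14.25 p [ 629.7 -123.2  271.3] yaw -90.0 th 0.088 r 54.33 Fr -0.5 Ft -1.5 Fz 0.6 w 22.4 M [ 0.35  0.2  -0.04]
[-0.0003,0.0044,0,0,0,0,1],[-0.0007,0.0043,0,0,0,0,1],[-0.001,0.0043,0,0,0,0,1],[-0.0014,0.0042,0,0,0,0,1],[-0.0016,0.0041,0,0,0,0,1],[-0.0021,0.0039,0,0,0,0,1],[-0.0023,0.0037,0,0,0,0,1],[-0.0026,0.0036,0,0,0,0,1],[-0.0028,0.0033,0,0,0,0,1],[-0.0032,0.0031,0,0,0,0,1],[-0.0033,0.0028,0,0,0,0,1],[-0.0036,0.0026,0,0,0,0,1]
end 1.05 [ 605.46987348 -167.62016759]
```

Request:
jog_arm([
  [[-0.0003, 0.0044, 0, 0, 0, 0, 1], [-0.0007, 0.0043, 0, 0, 0, 0, 1], [-0.001, 0.0043, 0, 0, 0, 0, 1], [-0.0014, 0.0042, 0, 0, 0, 0, 1], [-0.0016, 0.0041, 0, 0, 0, 0, 1], [-0.0021, 0.0039, 0, 0, 0, 0, 1], [-0.0023, 0.0037, 0, 0, 0, 0, 1], [-0.0026, 0.0036, 0, 0, 0, 0, 1]],
])

```text
t: 14.92
ee_pos: [618.4, -154.5, 271.3]
orientation: [-3.139, 0.001, -0.003]
ft_force: [5.6, 11.0, -1.9]
width: 22.4
```

```bash
python3 st.py
```

```text
t 14.92 p [ 618.4 -154.5  271.3] yaw -90.0 th 0.712 r 54.25 Fr -2.3 Ft -12.1 Fz -1.9 w 22.4 M [ 1.86 -0.65  0.05]
```

```bash
python3 crank.py 0.73 0.08 20
```

```text
[-0.0029,0.0033,0,0,0,0,1],[-0.0031,0.0031,0,0,0,0,1],[-0.0034,0.0028,0,0,0,0,1],[-0.0036,0.0026,0,0,0,0,1],[-0.0037,0.0022,0,0,0,0,1],[-0.004,0.002,0,0,0,0,1],[-0.0041,0.0016,0,0,0,0,1],[-0.0042,0.0013,0,0,0,0,1],[-0.0043,0.0009,0,0,0,0,1],[-0.0043,0.0007,0,0,0,0,1],[-0.0044,0.0002,0,0,0,0,1],[-0.0044,-0.0001,0,0,0,0,1],[-0.0044,-0.0004,0,0,0,0,1],[-0.0043,-0.0008,0,0,0,0,1],[-0.0043,-0.0012,0,0,0,0,1],[-0.0041,-0.0015,0,0,0,0,1],[-0.004,-0.0018,0,0,0,0,1],[-0.0039,-0.0021,0,0,0,0,1],[-0.0037,-0.0024,0,0,0,0,1],[-0.0034,-0.0027,0,0,0,0,1]
end 2.33 [ 539.90410654 -163.48770656]
```

Request:
jog_arm([
  [[-0.0029, 0.0033, 0, 0, 0, 0, 1], [-0.0031, 0.0031, 0, 0, 0, 0, 1], [-0.0034, 0.0028, 0, 0, 0, 0, 1], [-0.0036, 0.0026, 0, 0, 0, 0, 1], [-0.0037, 0.0022, 0, 0, 0, 0, 1], [-0.004, 0.002, 0, 0, 0, 0, 1], [-0.0041, 0.0016, 0, 0, 0, 0, 1], [-0.0042, 0.0013, 0, 0, 0, 0, 1], [-0.0043, 0.0009, 0, 0, 0, 0, 1], [-0.0043, 0.0007, 0, 0, 0, 0, 1]],
])

```text
t: 15.75
ee_pos: [582.2, -175.6, 271.3]
orientation: [-3.141, 0.001, -0.011]
ft_force: [13.0, 7.9, -9.8]
width: 22.3
```

```bash
python3 st.py
```

```text
t 15.75 p [ 582.2 -175.6  271.3] yaw -90.0 th 1.503 r 54.55 Fr -6.2 Ft -13.8 Fz -9.8 w 22.3 M [ 1.26 -2.13  0.05]
```

Request:
jog_arm([
  [[-0.0044, 0.0002, 0, 0, 0, 0, 1], [-0.0044, -0.0001, 0, 0, 0, 0, 1], [-0.0044, -0.0004, 0, 0, 0, 0, 1], [-0.0043, -0.0008, 0, 0, 0, 0, 1], [-0.0043, -0.0012, 0, 0, 0, 0, 1], [-0.0041, -0.0015, 0, 0, 0, 0, 1], [-0.004, -0.0018, 0, 0, 0, 0, 1], [-0.0039, -0.0021, 0, 0, 0, 0, 1], [-0.0037, -0.0024, 0, 0, 0, 0, 1], [-0.0034, -0.0027, 0, 0, 0, 0, 1]],
])

```text
t: 16.58
ee_pos: [541.8, -165.4, 271.4]
orientation: [3.137, 0.001, 0.015]
ft_force: [13.0, -11.3, -15.8]
width: 22.4
```

```bash
python3 st.py;  python3 - <<'E'
from h import *
np.set_printoptions(precision=1,suppress=True)
t=ctrl.get_image("top")[:,:,::-1];s=ctrl.get_image("side")[:,:,::-1]
c=np.hstack([cv2.resize(s[120:280,200:360],(400,400),interpolation=2),cv2.resize(t[140:300,230:390],(400,400),interpolation=2)]); cv2.imwrite("pics/c9.png",c)
E
python3 crank.py 2.33 0.08 20
```

```text
t 16.58 p [ 541.8 -165.4  271.4] yaw -90.0 th 2.281 r 55.25 Fr 1.0 Ft -17.2 Fz -15.8 w 22.4 M [-2.06 -1.93 -0.05]
[-0.0032,-0.003,0,0,0,0,1],[-0.003,-0.0032,0,0,0,0,1],[-0.0028,-0.0034,0,0,0,0,1],[-0.0024,-0.0037,0,0,0,0,1],[-0.0021,-0.0038,0,0,0,0,1],[-0.0019,-0.0041,0,0,0,0,1],[-0.0015,-0.0041,0,0,0,0,1],[-0.0011,-0.0042,0,0,0,0,1],[-0.0009,-0.0043,0,0,0,0,1],[-0.0004,-0.0044,0,0,0,0,1],[-0.0002,-0.0044,0,0,0,0,1],[0.0003,-0.0044,0,0,0,0,1],[0.0005,-0.0044,0,0,0,0,1],[0.001,-0.0043,0,0,0,0,1],[0.0012,-0.0042,0,0,0,0,1],[0.0016,-0.0041,0,0,0,0,1],[0.0019,-0.0039,0,0,0,0,1],[0.0023,-0.0038,0,0,0,0,1],[0.0025,-0.0036,0,0,0,0,1],[0.0028,-0.0034,0,0,0,0,1]
end 3.93 [534.47121425 -84.78458507]
```

View pics/c9.png

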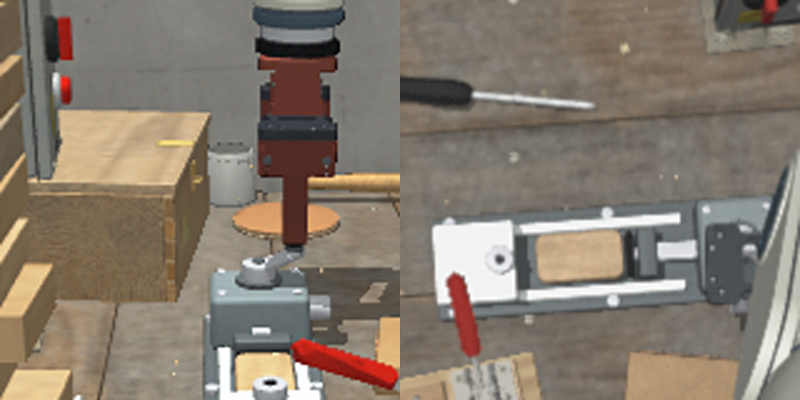

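The crank is turning and the pusher is close to the block, at top crop (640,250). A downward pull has built up on the tool (Fz −16), so I'll lower it slightly as I go.

Request:
jog_arm([
  [[-0.0032, -0.003, 0.0003, 0, 0, 0, 1], [-0.003, -0.0032, 0.0003, 0, 0, 0, 1], [-0.0028, -0.0034, 0.0003, 0, 0, 0, 1], [-0.0024, -0.0037, 0.0003, 0, 0, 0, 1], [-0.0021, -0.0038, 0, 0, 0, 0, 1], [-0.0019, -0.0041, 0, 0, 0, 0, 1], [-0.0015, -0.0041, 0, 0, 0, 0, 1], [-0.0011, -0.0042, 0, 0, 0, 0, 1], [-0.0009, -0.0043, 0, 0, 0, 0, 1], [-0.0004, -0.0044, 0, 0, 0, 0, 1]],
])

```text
t: 17.52
ee_pos: [520.2, -128.0, 271.0]
orientation: [3.136, 0.002, 0.003]
ft_force: [-5.5, -18.5, 7.4]
width: 22.3
```

```bash
python3 st.py
```

```text
t 17.52 p [ 520.2 -128.   271. ] yaw -89.9 th 3.081 r 55.63 Fr 7.7 Ft -17.8 Fz 7.4 w 22.3 M [-3.27  1.    0.01]
```

Request:
jog_arm([
  [[-0.0002, -0.0044, 0, 0, 0, 0, 1], [0.0003, -0.0044, 0, 0, 0, 0, 1], [0.0005, -0.0044, 0, 0, 0, 0, 1], [0.001, -0.0043, 0, 0, 0, 0, 1], [0.0012, -0.0042, 0, 0, 0, 0, 1], [0.0016, -0.0041, 0, 0, 0, 0, 1], [0.0019, -0.0039, 0, 0, 0, 0, 1], [0.0023, -0.0038, 0, 0, 0, 0, 1], [0.0025, -0.0036, 0, 0, 0, 0, 1], [0.0028, -0.0034, 0, 0, 0, 0, 1]],
])

```text
t: 18.35
ee_pos: [532.5, -86.2, 270.9]
orientation: [3.139, 0.001, -0.006]
ft_force: [-10.4, -10.0, 16.5]
width: 22.8
```

```bash
python3 st.py; python3 crank.py 3.93 0.08 20
```

```text
t 18.35 p [532.5 -86.2 270.9] yaw -90.0 th 3.888 r 55.53 Fr 1.6 Ft -14.3 Fz 16.5 w 22.8 M [-1.64  1.95 -0.02]
[0.0031,-0.0032,0,0,0,0,1],[0.0033,-0.0029,0,0,0,0,1],[0.0035,-0.0026,0,0,0,0,1],[0.0037,-0.0023,0,0,0,0,1],[0.0039,-0.002,0,0,0,0,1],[0.0041,-0.0017,0,0,0,0,1],[0.0042,-0.0014,0,0,0,0,1],[0.0042,-0.0011,0,0,0,0,1],[0.0044,-0.0007,0,0,0,0,1],[0.0044,-0.0003,0,0,0,0,1],[0.0044,-0,0,0,0,0,1],[0.0044,0.0003,0,0,0,0,1],[0.0043,0.0007,0,0,0,0,1],[0.0043,0.0011,0,0,0,0,1],[0.0041,0.0014,0,0,0,0,1],[0.0041,0.0017,0,0,0,0,1],[0.0039,0.002,0,0,0,0,1],[0.0037,0.0024,0,0,0,0,1],[0.0035,0.0026,0,0,0,0,1],[0.0033,0.0029,0,0,0,0,1]
end 5.53 [613.27074061 -81.66043379]
```

Request:
jog_arm([
  [[0.0031, -0.0032, -0.0003, 0, 0, 0, 1], [0.0033, -0.0029, -0.0003, 0, 0, 0, 1], [0.0035, -0.0026, 0, 0, 0, 0, 1], [0.0037, -0.0023, 0, 0, 0, 0, 1], [0.0039, -0.002, 0, 0, 0, 0, 1], [0.0041, -0.0017, 0, 0, 0, 0, 1], [0.0042, -0.0014, 0, 0, 0, 0, 1], [0.0042, -0.0011, 0, 0, 0, 0, 1], [0.0044, -0.0007, 0, 0, 0, 0, 1], [0.0044, -0.0003, 0, 0, 0, 0, 1]],
])

```text
t: 19.18
ee_pos: [571.1, -66.5, 271.1]
orientation: [-3.141, 0.0, 0.008]
ft_force: [-10.4, 2.9, 14.4]
width: 22.3
```

```bash
python3 st.py
```

```text
t 19.18 p [571.1 -66.5 271.1] yaw -90.0 th 4.691 r 55.18 Fr 3.7 Ft -10.1 Fz 14.4 w 22.3 M [0.42 1.95 0.05]
```

Request:
jog_arm([
  [[0.0044, 0, 0, 0, 0, 0, 1], [0.0044, 0.0003, 0, 0, 0, 0, 1], [0.0043, 0.0007, 0, 0, 0, 0, 1], [0.0043, 0.0011, 0, 0, 0, 0, 1], [0.0041, 0.0014, 0, 0, 0, 0, 1], [0.0041, 0.0017, 0, 0, 0, 0, 1], [0.0039, 0.002, 0, 0, 0, 0, 1], [0.0037, 0.0024, 0, 0, 0, 0, 1], [0.0035, 0.0026, 0, 0, 0, 0, 1], [0.0033, 0.0029, 0, 0, 0, 0, 1]],
])

```text
t: 20.02
ee_pos: [612.2, -80.9, 271.2]
orientation: [-3.14, 0.0, 0.003]
ft_force: [-5.0, 6.9, 8.6]
width: 22.2
```

```bash
python3 st.py; python3 crank.py 5.53 0.08 20;  python3 - <<'E'
from h import *
t=ctrl.get_image("top")[:,:,::-1];s=ctrl.get_image("side")[:,:,::-1]
c=np.hstack([cv2.resize(s[120:280,200:360],(400,400),interpolation=2),cv2.resize(t[140:300,230:390],(400,400),interpolation=2)]); cv2.imwrite("pics/c10.png",c)
E
```

```text
t 20.02 p [612.2 -80.9 271.2] yaw -90.0 th 5.505 r 54.81 Fr 1.7 Ft -8.4 Fz 8.6 w 22.2 M [ 1.23  0.98 -0.04]
[0.0031,0.0032,0,0,0,0,1],[0.0028,0.0034,0,0,0,0,1],[0.0025,0.0036,0,0,0,0,1],[0.0022,0.0038,0,0,0,0,1],[0.0019,0.0039,0,0,0,0,1],[0.0016,0.0041,0,0,0,0,1],[0.0013,0.0042,0,0,0,0,1],[0.0009,0.0043,0,0,0,0,1],[0.0006,0.0044,0,0,0,0,1],[0.0002,0.0044,0,0,0,0,1],[-0.0002,0.0044,0,0,0,0,1],[-0.0004,0.0044,0,0,0,0,1],[-0.0009,0.0043,0,0,0,0,1],[-0.0011,0.0042,0,0,0,0,1],[-0.0015,0.0041,0,0,0,0,1],[-0.0019,0.004,0,0,0,0,1],[-0.0021,0.0039,0,0,0,0,1],[-0.0025,0.0036,0,0,0,0,1],[-0.0027,0.0035,0,0,0,0,1],[-0.003,0.0032,0,0,0,0,1]
end 7.130000000000001 [ 614.1190154 -160.5609705]
```

View pics/c10.png

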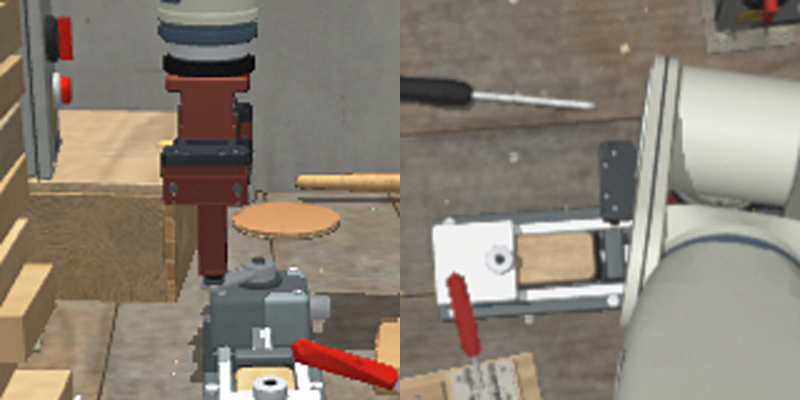

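The block is at the hood mouth (top crop 517–596) and still straight, with the grip holding. I'll continue.

Request:
jog_arm([
  [[0.0031, 0.0032, 0, 0, 0, 0, 1], [0.0028, 0.0034, 0, 0, 0, 0, 1], [0.0025, 0.0036, 0, 0, 0, 0, 1], [0.0022, 0.0038, 0, 0, 0, 0, 1], [0.0019, 0.0039, 0, 0, 0, 0, 1], [0.0016, 0.0041, 0, 0, 0, 0, 1], [0.0013, 0.0042, 0, 0, 0, 0, 1], [0.0009, 0.0043, 0, 0, 0, 0, 1], [0.0006, 0.0044, 0, 0, 0, 0, 1], [0.0002, 0.0044, 0, 0, 0, 0, 1]],
])

```text
t: 20.95
ee_pos: [629.8, -119.9, 271.2]
orientation: [-3.139, 0.001, 0.0]
ft_force: [0.3, 10.0, 5.7]
width: 22.4
```

```bash
python3 st.py
```

```text
t 20.95 p [ 629.8 -119.9  271.2] yaw -90.0 th 0.028 r 54.41 Fr 0.6 Ft -10.0 Fz 5.7 w 22.4 M [1.7  0.37 0.03]
```

Request:
jog_arm([
  [[-0.0002, 0.0044, 0, 0, 0, 0, 1], [-0.0004, 0.0044, 0, 0, 0, 0, 1], [-0.0009, 0.0043, 0, 0, 0, 0, 1], [-0.0011, 0.0042, 0, 0, 0, 0, 1], [-0.0015, 0.0041, 0, 0, 0, 0, 1], [-0.0019, 0.004, 0, 0, 0, 0, 1], [-0.0021, 0.0039, 0, 0, 0, 0, 1], [-0.0025, 0.0036, 0, 0, 0, 0, 1], [-0.0027, 0.0035, 0, 0, 0, 0, 1], [-0.003, 0.0032, 0, 0, 0, 0, 1]],
])

```text
t: 21.78
ee_pos: [614.4, -159.3, 271.2]
orientation: [-3.139, 0.001, -0.005]
ft_force: [5.6, 10.6, 0.9]
width: 22.6
```

```bash
python3 st.py; python3 crank.py 7.13 0.05 20;
```

```text
t 21.78 p [ 614.4 -159.3  271.2] yaw -90.0 th 0.827 r 54.3 Fr -3.3 Ft -11.5 Fz 0.9 w 22.6 M [ 2.02 -0.78 -0.02]
[-0.002,0.0019,0,0,0,0,1],[-0.0021,0.0018,0,0,0,0,1],[-0.0022,0.0016,0,0,0,0,1],[-0.0022,0.0016,0,0,0,0,1],[-0.0024,0.0015,0,0,0,0,1],[-0.0024,0.0013,0,0,0,0,1],[-0.0024,0.0012,0,0,0,0,1],[-0.0026,0.0011,0,0,0,0,1],[-0.0025,0.001,0,0,0,0,1],[-0.0027,0.0008,0,0,0,0,1],[-0.0026,0.0007,0,0,0,0,1],[-0.0027,0.0005,0,0,0,0,1],[-0.0027,0.0005,0,0,0,0,1],[-0.0028,0.0003,0,0,0,0,1],[-0.0027,0.0001,0,0,0,0,1],[-0.0028,0,0,0,0,0,1],[-0.0027,-0.0001,0,0,0,0,1],[-0.0028,-0.0003,0,0,0,0,1],[-0.0027,-0.0004,0,0,0,0,1],[-0.0027,-0.0005,0,0,0,0,1]
end 8.129999999999999 [ 563.41482512 -175.16612747]
```

Request:
jog_arm([
  [[-0.002, 0.0019, 0, 0, 0, 0, 1], [-0.0021, 0.0018, 0, 0, 0, 0, 1], [-0.0022, 0.0016, 0, 0, 0, 0, 1], [-0.0022, 0.0016, 0, 0, 0, 0, 1], [-0.0024, 0.0015, 0, 0, 0, 0, 1], [-0.0024, 0.0013, 0, 0, 0, 0, 1], [-0.0024, 0.0012, 0, 0, 0, 0, 1], [-0.0026, 0.0011, 0, 0, 0, 0, 1]],
])

```text
t: 22.45
ee_pos: [596.9, -171.5, 271.2]
orientation: [-3.14, 0.001, -0.009]
ft_force: [9.8, 11.3, -3.5]
width: 22.1
```

```bash
python3 st.py
```

```text
t 22.45 p [ 596.9 -171.5  271.2] yaw -90.0 th 1.222 r 54.38 Fr -6.5 Ft -13.5 Fz -3.5 w 22.1 M [ 1.83 -1.52  0.04]
```

Request:
jog_arm([
  [[-0.0025, 0.001, 0, 0, 0, 0, 1], [-0.0027, 0.0008, 0, 0, 0, 0, 1], [-0.0026, 0.0007, 0, 0, 0, 0, 1], [-0.0027, 0.0005, 0, 0, 0, 0, 1]],
])

```text
t: 22.78
ee_pos: [586.8, -174.7, 271.2]
orientation: [-3.141, 0.001, -0.011]
ft_force: [12.0, 7.2, -6.3]
width: 22.3
```

```bash
python3 st.py
```

```text
t 22.78 p [ 586.8 -174.7  271.2] yaw -90.0 th 1.417 r 54.45 Fr -4.6 Ft -13.2 Fz -6.3 w 22.3 M [ 1.47 -1.9   0.04]
```

Request:
jog_arm([
  [[-0.0027, 0.0005, 0, 0, 0, 0, 1], [-0.0028, 0.0003, 0, 0, 0, 0, 1], [-0.0027, 0.0001, 0, 0, 0, 0, 1], [-0.0028, 0, 0, 0, 0, 0, 1]],
])

```text
t: 23.12
ee_pos: [576.3, -176.1, 271.3]
orientation: [3.141, -0.001, 0.014]
ft_force: [14.8, 5.9, -8.2]
width: 22.2
```

```bash
python3 st.py
```

```text
t 23.12 p [ 576.3 -176.1  271.3] yaw -90.0 th 1.612 r 54.59 Fr -5.7 Ft -14.9 Fz -8.2 w 22.2 M [ 1.   -2.25 -0.02]
```

Request:
jog_arm([
  [[-0.0027, -0.0001, 0, 0, 0, 0, 1], [-0.0028, -0.0003, 0, 0, 0, 0, 1], [-0.0027, -0.0004, 0, 0, 0, 0, 1], [-0.0027, -0.0005, 0, 0, 0, 0, 1]],
])

```text
t: 23.45
ee_pos: [565.7, -175.4, 271.3]
orientation: [3.14, -0.001, 0.016]
ft_force: [15.7, 0.8, -11.3]
width: 22.2
```

```bash
sed -i "s/'Fz',/'Mt',round(float(o['moment'][:2]@u),2),'Fz',/" st.py; python3 st.py; python3 crank.py 8.13 0.05 20
```

```text
t 23.45 p [ 565.7 -175.4  271.3] yaw -90.0 th 1.805 r 54.77 Fr -3.6 Ft -15.4 Mt 2.39 Fz -11.3 w 22.2 M [ 0.4 -2.5  0. ]
[-0.0027,-0.0007,0,0,0,0,1],[-0.0026,-0.0008,0,0,0,0,1],[-0.0026,-0.0009,0,0,0,0,1],[-0.0025,-0.001,0,0,0,0,1],[-0.0025,-0.0012,0,0,0,0,1],[-0.0024,-0.0013,0,0,0,0,1],[-0.0024,-0.0015,0,0,0,0,1],[-0.0023,-0.0015,0,0,0,0,1],[-0.0022,-0.0016,0,0,0,0,1],[-0.0021,-0.0018,0,0,0,0,1],[-0.002,-0.0019,0,0,0,0,1],[-0.0019,-0.0019,0,0,0,0,1],[-0.0019,-0.0021,0,0,0,0,1],[-0.0017,-0.0021,0,0,0,0,1],[-0.0016,-0.0023,0,0,0,0,1],[-0.0015,-0.0023,0,0,0,0,1],[-0.0014,-0.0023,0,0,0,0,1],[-0.0012,-0.0025,0,0,0,0,1],[-0.0012,-0.0025,0,0,0,0,1],[-0.001,-0.0025,0,0,0,0,1]
end 9.13 [ 523.74469653 -140.48492078]
```

Request:
jog_arm([
  [[-0.0027, -0.0007, 0.0001, 0, 0, 0, 1], [-0.0026, -0.0008, 0.0001, 0, 0, 0, 1], [-0.0026, -0.0009, 0.0001, 0, 0, 0, 1], [-0.0025, -0.001, 0.0001, 0, 0, 0, 1]],
])

```text
t: 23.78
ee_pos: [555.7, -172.8, 271.3]
orientation: [3.138, -0.0, 0.018]
ft_force: [14.6, -3.7, -10.8]
width: 22.2
```

```bash
python3 st.py
```

```text
t 23.78 p [ 555.7 -172.8  271.3] yaw -90.0 th 1.994 r 54.98 Fr -1.8 Ft -14.9 Mt 2.4 Fz -10.8 w 22.2 M [-0.56 -2.35  0.  ]
```

Request:
jog_arm([
  [[-0.0025, -0.0012, 0, 0, 0, 0, 1], [-0.0024, -0.0013, 0, 0, 0, 0, 1], [-0.0024, -0.0015, 0, 0, 0, 0, 1], [-0.0023, -0.0015, 0, 0, 0, 0, 1]],
])

```text
t: 24.12
ee_pos: [546.0, -168.2, 271.3]
orientation: [3.136, 0.001, 0.018]
ft_force: [13.7, -10.0, -11.1]
width: 22.3
```

```bash
python3 st.py
```

```text
t 24.12 p [ 546.  -168.2  271.3] yaw -90.0 th 2.19 r 55.19 Fr 1.2 Ft -16.9 Mt 2.59 Fz -11.1 w 22.3 M [-1.59 -2.06 -0.02]
```

Request:
jog_arm([
  [[-0.0022, -0.0016, 0, 0, 0, 0, 1], [-0.0021, -0.0018, 0, 0, 0, 0, 1], [-0.002, -0.0019, 0, 0, 0, 0, 1], [-0.0019, -0.0019, 0, 0, 0, 0, 1]],
])

```text
t: 24.45
ee_pos: [537.3, -161.7, 271.3]
orientation: [3.135, 0.001, 0.015]
ft_force: [9.8, -15.6, -8.1]
width: 22.2
```

```bash
python3 st.py
```

```text
t 24.45 p [ 537.3 -161.7  271.3] yaw -90.0 th 2.386 r 55.37 Fr 4.6 Ft -17.8 Mt 2.8 Fz -8.1 w 22.2 M [-2.58 -1.41 -0.  ]
```

Request:
jog_arm([
  [[-0.0019, -0.0021, 0, 0, 0, 0, 1], [-0.0017, -0.0021, 0, 0, 0, 0, 1], [-0.0016, -0.0023, 0, 0, 0, 0, 1], [-0.0015, -0.0023, 0, 0, 0, 0, 1]],
])

```text
t: 24.78
ee_pos: [529.8, -153.2, 271.2]
orientation: [3.135, 0.002, 0.012]
ft_force: [5.0, -18.8, -4.2]
width: 22.4
```

```bash
python3 st.py
```

```text
t 24.78 p [ 529.8 -153.2  271.2] yaw -89.9 th 2.59 r 55.53 Fr 6.7 Ft -18.3 Mt 2.89 Fz -4.2 w 22.4 M [-3.12 -0.57 -0.03]
```

Request:
jog_arm([
  [[-0.0014, -0.0023, 0, 0, 0, 0, 1], [-0.0012, -0.0025, 0, 0, 0, 0, 1], [-0.0012, -0.0025, 0, 0, 0, 0, 1], [-0.001, -0.0025, 0, 0, 0, 0, 1]],
])

```text
t: 25.12
ee_pos: [524.3, -143.4, 271.1]
orientation: [3.135, 0.002, 0.008]
ft_force: [0.9, -19.9, -2.2]
width: 22.0
```

```bash
python3 st.py; python3 crank.py 9.13 0.05 20; python3 - <<'E'
from h import *
t=ctrl.get_image("top")[:,:,::-1]
cv2.imwrite("pics/c11.png",cv2.resize(t[210:290,230:390],(800,400),interpolation=2))
E
```

```text
t 25.12 p [ 524.3 -143.4  271.1] yaw -89.9 th 2.793 r 55.63 Fr 7.0 Ft -18.6 Mt 3.15 Fz -2.2 w 22.0 M [-3.4  -0.08  0.  ]
[-0.0009,-0.0026,0,0,0,0,1],[-0.0007,-0.0026,0,0,0,0,1],[-0.0007,-0.0027,0,0,0,0,1],[-0.0004,-0.0027,0,0,0,0,1],[-0.0004,-0.0028,0,0,0,0,1],[-0.0002,-0.0027,0,0,0,0,1],[-0.0001,-0.0028,0,0,0,0,1],[0.0001,-0.0027,0,0,0,0,1],[0.0002,-0.0027,0,0,0,0,1],[0.0003,-0.0028,0,0,0,0,1],[0.0005,-0.0027,0,0,0,0,1],[0.0006,-0.0027,0,0,0,0,1],[0.0008,-0.0026,0,0,0,0,1],[0.0008,-0.0026,0,0,0,0,1],[0.001,-0.0026,0,0,0,0,1],[0.0012,-0.0025,0,0,0,0,1],[0.0012,-0.0024,0,0,0,0,1],[0.0014,-0.0024,0,0,0,0,1],[0.0015,-0.0023,0,0,0,0,1],[0.0016,-0.0023,0,0,0,0,1]
end 10.13 [531.56621881 -88.2460455 ]
```

View pics/c11.png

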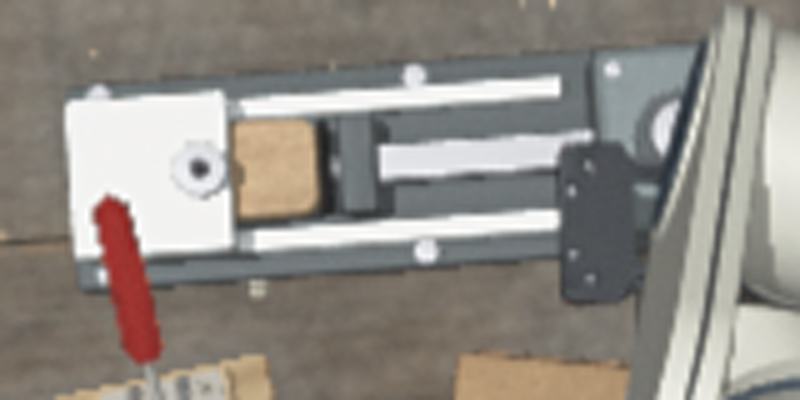

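The block is about half under the hood, with its rear end at crop column 320 and the pad touching it. I'll continue.

Request:
jog_arm([
  [[-0.0009, -0.0026, 0, 0, 0, 0, 1], [-0.0007, -0.0026, 0, 0, 0, 0, 1], [-0.0007, -0.0027, 0, 0, 0, 0, 1], [-0.0004, -0.0027, 0, 0, 0, 0, 1]],
])

```text
t: 25.5
ee_pos: [520.9, -132.7, 271.1]
orientation: [3.136, 0.002, 0.004]
ft_force: [-2.7, -20.2, 1.7]
width: 22.6
```

```bash
python3 st.py
```

```text
t 25.5 p [ 520.9 -132.7  271.1] yaw -89.9 th 2.997 r 55.65 Fr 6.7 Ft -19.2 Mt 3.11 Fz 1.7 w 22.6 M [-3.32  0.7  -0.05]
```

Request:
jog_arm([
  [[-0.0004, -0.0028, 0, 0, 0, 0, 1], [-0.0002, -0.0027, 0, 0, 0, 0, 1], [-0.0001, -0.0028, 0, 0, 0, 0, 1]],
])

```text
t: 25.75
ee_pos: [519.7, -124.2, 271.0]
orientation: [3.137, 0.002, 0.002]
ft_force: [-4.3, -17.9, 4.7]
width: 22.4
```

```bash
python3 st.py
```

```text
t 25.75 p [ 519.7 -124.2  271. ] yaw -89.9 th 3.151 r 55.72 Fr 5.1 Ft -17.6 Mt 2.97 Fz 4.7 w 22.4 M [-3.01  0.86 -0.04]
```

Request:
jog_arm([
  [[0.0001, -0.0027, 0, 0, 0, 0, 1], [0.0002, -0.0027, 0, 0, 0, 0, 1], [0.0003, -0.0028, 0, 0, 0, 0, 1]],
])

```text
t: 26.0
ee_pos: [520.0, -115.8, 271.0]
orientation: [3.137, 0.002, -0.0]
ft_force: [-5.6, -16.7, 7.4]
width: 22.2
```

```bash
python3 st.py
```

```text
t 26.0 p [ 520.  -115.8  271. ] yaw -89.9 th 3.302 r 55.71 Fr 3.8 Ft -17.2 Mt 3.02 Fz 7.4 w 22.2 M [-2.92  1.12  0.01]
```

Request:
jog_arm([
  [[0.0005, -0.0027, 0, 0, 0, 0, 1], [0.0006, -0.0027, 0, 0, 0, 0, 1], [0.0008, -0.0026, 0, 0, 0, 0, 1]],
])

```text
t: 26.25
ee_pos: [521.5, -107.5, 271.0]
orientation: [3.138, 0.002, -0.002]
ft_force: [-8.5, -15.3, 10.6]
width: 22.3
```

```bash
python3 st.py
```

```text
t 26.25 p [ 521.5 -107.5  271. ] yaw -89.9 th 3.453 r 55.66 Fr 4.4 Ft -17.0 Mt 2.94 Fz 10.6 w 22.3 M [-2.69  1.35  0.  ]
```

Request:
jog_arm([
  [[0.0008, -0.0026, 0, 0, 0, 0, 1], [0.001, -0.0026, 0, 0, 0, 0, 1], [0.0012, -0.0025, 0, 0, 0, 0, 1]],
])

```text
t: 26.5
ee_pos: [524.3, -99.6, 271.0]
orientation: [3.138, 0.002, -0.003]
ft_force: [-9.0, -13.8, 10.8]
width: 22.3
```

```bash
python3 st.py
```

```text
t 26.5 p [524.3 -99.6 271. ] yaw -89.9 th 3.604 r 55.64 Fr 2.9 Ft -16.2 Mt 2.83 Fz 10.8 w 22.3 M [-2.39  1.61 -0.02]
```

Request:
jog_arm([
  [[0.0012, -0.0024, 0, 0, 0, 0, 1], [0.0014, -0.0024, 0, 0, 0, 0, 1], [0.0015, -0.0023, 0, 0, 0, 0, 1]],
])

```text
t: 26.75
ee_pos: [528.1, -92.3, 271.0]
orientation: [3.139, 0.001, -0.005]
ft_force: [-9.4, -10.4, 13.7]
width: 22.6
```

```bash
python3 st.py; python3 crank.py 10.08 0.05 20
```

```text
t 26.75 p [528.1 -92.3 271. ] yaw -90.0 th 3.752 r 55.59 Fr 2.5 Ft -13.8 Mt 2.54 Fz 13.7 w 22.6 M [-1.91  1.73 -0.03]
[0.0016,-0.0022,0,0,0,0,1],[0.0017,-0.0022,0,0,0,0,1],[0.0018,-0.002,0,0,0,0,1],[0.002,-0.002,0,0,0,0,1],[0.002,-0.0019,0,0,0,0,1],[0.0021,-0.0017,0,0,0,0,1],[0.0022,-0.0017,0,0,0,0,1],[0.0023,-0.0016,0,0,0,0,1],[0.0023,-0.0014,0,0,0,0,1],[0.0024,-0.0013,0,0,0,0,1],[0.0025,-0.0012,0,0,0,0,1],[0.0025,-0.001,0,0,0,0,1],[0.0026,-0.001,0,0,0,0,1],[0.0026,-0.0008,0,0,0,0,1],[0.0027,-0.0007,0,0,0,0,1],[0.0027,-0.0005,0,0,0,0,1],[0.0027,-0.0004,0,0,0,0,1],[0.0028,-0.0003,0,0,0,0,1],[0.0027,-0.0001,0,0,0,0,1],[0.0028,-0,0,0,0,0,1]
end 11.08 [576.95449547 -66.52087609]
```

No contact yet at θ=10.03; the force is falling along the baseline. I'll continue.

Request:
jog_arm([
  [[0.0016, -0.0022, -0.0001, 0, 0, 0, 1], [0.0017, -0.0022, -0.0001, 0, 0, 0, 1], [0.0018, -0.002, -0.0001, 0, 0, 0, 1]],
])

```text
t: 27.0
ee_pos: [533.0, -85.6, 271.1]
orientation: [3.139, 0.001, -0.006]
ft_force: [-10.1, -9.6, 11.9]
width: 22.1
```

```bash
python3 st.py
```

```text
t 27.0 p [533.  -85.6 271.1] yaw -90.0 th 3.901 r 55.53 Fr 1.5 Ft -13.8 Mt 2.42 Fz 11.9 w 22.1 M [-1.7   1.73  0.03]
```

Request:
jog_arm([
  [[0.002, -0.002, 0, 0, 0, 0, 1], [0.002, -0.0019, 0, 0, 0, 0, 1], [0.0021, -0.0017, 0, 0, 0, 0, 1]],
])

```text
t: 27.25
ee_pos: [538.9, -79.7, 271.0]
orientation: [3.14, 0.001, -0.007]
ft_force: [-11.2, -7.5, 13.2]
width: 22.7
```

```bash
python3 st.py
```

```text
t 27.25 p [538.9 -79.7 271. ] yaw -90.0 th 4.051 r 55.45 Fr 1.8 Ft -13.4 Mt 2.31 Fz 13.2 w 22.7 M [-1.32  1.92  0.07]
```

Request:
jog_arm([
  [[0.0022, -0.0017, 0, 0, 0, 0, 1], [0.0023, -0.0016, 0, 0, 0, 0, 1], [0.0023, -0.0014, 0, 0, 0, 0, 1]],
])

```text
t: 27.5
ee_pos: [545.6, -74.8, 271.0]
orientation: [3.14, 0.001, -0.008]
ft_force: [-10.8, -5.0, 14.3]
width: 22.5
```

```bash
python3 st.py
```

```text
t 27.5 p [545.6 -74.8 271. ] yaw -90.0 th 4.202 r 55.41 Fr 1.6 Ft -11.8 Mt 2.08 Fz 14.3 w 22.5 M [-0.88  1.91  0.03]
```

Request:
jog_arm([
  [[0.0024, -0.0013, 0, 0, 0, 0, 1], [0.0025, -0.0012, 0, 0, 0, 0, 1]],
])

```text
t: 27.67
ee_pos: [550.5, -72.1, 271.1]
orientation: [3.141, 0.0, -0.008]
ft_force: [-10.9, -3.1, 14.4]
width: 22.5
```

```bash
python3 st.py
```

```text
t 27.67 p [550.5 -72.1 271.1] yaw -90.0 th 4.302 r 55.36 Fr 2.1 Ft -11.1 Mt 1.96 Fz 14.4 w 22.5 M [-0.62  1.88 -0.03]
```

Request:
jog_arm([
  [[0.0025, -0.001, 0, 0, 0, 0, 1], [0.0026, -0.001, 0, 0, 0, 0, 1], [0.0026, -0.0008, 0, 0, 0, 0, 1]],
])

```text
t: 27.92
ee_pos: [558.2, -68.9, 271.1]
orientation: [3.141, 0.0, -0.008]
ft_force: [-11.1, -0.5, 14.7]
width: 22.4
```

```bash
python3 st.py
```

```text
t 27.92 p [558.2 -68.9 271.1] yaw -90.0 th 4.453 r 55.31 Fr 3.0 Ft -10.7 Mt 1.78 Fz 14.7 w 22.4 M [-0.08  1.84  0.06]
```

Request:
jog_arm([
  [[0.0027, -0.0007, 0, 0, 0, 0, 1], [0.0027, -0.0005, 0, 0, 0, 0, 1]],
])

```text
t: 28.08
ee_pos: [563.7, -67.5, 271.1]
orientation: [-3.141, -0.0, 0.008]
ft_force: [-10.7, 1.3, 14.6]
width: 22.3
```

```bash
python3 st.py
```

```text
t 28.08 p [563.7 -67.5 271.1] yaw -90.0 th 4.555 r 55.28 Fr 3.5 Ft -10.2 Mt 1.69 Fz 14.6 w 22.3 M [ 0.25  1.79 -0.01]
```

Request:
jog_arm([
  [[0.0027, -0.0004, 0, 0, 0, 0, 1], [0.0028, -0.0003, 0, 0, 0, 0, 1]],
])

```text
t: 28.25
ee_pos: [569.2, -66.6, 271.1]
orientation: [-3.141, 0.0, 0.008]
ft_force: [-11.0, 2.9, 14.1]
width: 22.5
```

```bash
python3 st.py
```

```text
t 28.25 p [569.2 -66.6 271.1] yaw -90.0 th 4.657 r 55.23 Fr 4.1 Ft -10.6 Mt 1.74 Fz 14.1 w 22.5 M [ 0.33  1.78 -0.  ]
```

Request:
jog_arm([
  [[0.0027, -0.0001, 0, 0, 0, 0, 1], [0.0028, 0, 0, 0, 0, 0, 1]],
])

```text
t: 28.42
ee_pos: [574.6, -66.4, 271.1]
orientation: [-3.141, 0.0, 0.009]
ft_force: [-12.1, 3.5, 15.8]
width: 22.8
```

```bash
python3 st.py; python3 crank.py 11.08 0.05 16
```

```text
t 28.42 p [574.6 -66.4 271.1] yaw -90.0 th 4.754 r 55.15 Fr 3.6 Ft -12.1 Mt 2.25 Fz 15.8 w 22.8 M [0.6  2.26 0.02]
[0.0027,0.0001,0,0,0,0,1],[0.0028,0.0003,0,0,0,0,1],[0.0027,0.0004,0,0,0,0,1],[0.0027,0.0006,0,0,0,0,1],[0.0027,0.0007,0,0,0,0,1],[0.0026,0.0008,0,0,0,0,1],[0.0026,0.001,0,0,0,0,1],[0.0025,0.001,0,0,0,0,1],[0.0025,0.0012,0,0,0,0,1],[0.0024,0.0014,0,0,0,0,1],[0.0023,0.0014,0,0,0,0,1],[0.0023,0.0016,0,0,0,0,1],[0.0022,0.0016,0,0,0,0,1],[0.0021,0.0018,0,0,0,0,1],[0.002,0.0019,0,0,0,0,1],[0.0019,0.002,0,0,0,0,1]
end 11.88 [615.91372302 -84.32083447]
```

The force rose from 10.6 to 12.1 and Mt from 1.74 to 2.25, against a falling baseline. That is probably contact near θ≈10.97. I'll take small steps to confirm.

Request:
jog_arm([
  [[0.0027, 0.0001, 0, 0, 0, 0, 1]],
])

```text
t: 28.5
ee_pos: [577.1, -66.4, 271.1]
orientation: [-3.14, 0.0, 0.01]
ft_force: [-13.9, 4.5, 15.7]
width: 22.3
```

```bash
python3 st.py
```

```text
t 28.5 p [577.1 -66.4 271.1] yaw -90.0 th 4.801 r 55.15 Fr 4.1 Ft -14.0 Mt 2.21 Fz 15.7 w 22.3 M [ 0.67  2.19 -0.02]
```

Request:
jog_arm([
  [[0.0028, 0.0003, 0, 0, 0, 0, 1]],
])

```text
t: 28.58
ee_pos: [579.8, -66.5, 271.0]
orientation: [-3.14, 0.0, 0.01]
ft_force: [-12.1, 5.9, 16.7]
width: 21.9
```

```bash
python3 st.py
```

```text
t 28.58 p [579.8 -66.5 271. ] yaw -90.0 th 4.849 r 55.13 Fr 4.9 Ft -12.5 Mt 2.25 Fz 16.7 w 21.9 M [0.88 2.19 0.04]
```

Request:
jog_arm([
  [[0.0027, 0.0004, 0, 0, 0, 0, 1]],
])

```text
t: 28.67
ee_pos: [582.5, -66.8, 271.1]
orientation: [-3.14, 0.0, 0.011]
ft_force: [-13.5, 6.4, 16.9]
width: 22.6
```

```bash
python3 st.py
```

```text
t 28.67 p [582.5 -66.8 271.1] yaw -90.0 th 4.898 r 55.12 Fr 4.6 Ft -14.3 Mt 2.43 Fz 16.9 w 22.6 M [1.02 2.32 0.03]
```

Request:
jog_arm([
  [[0.0027, 0.0006, 0, 0, 0, 0, 1]],
])

```text
t: 28.75
ee_pos: [585.0, -67.3, 271.0]
orientation: [-3.14, 0.001, 0.011]
ft_force: [-14.9, 9.0, 16.7]
width: 22.1
```

```bash
python3 st.py
```

```text
t 28.75 p [585.  -67.3 271. ] yaw -90.0 th 4.945 r 55.08 Fr 6.3 Ft -16.2 Mt 2.74 Fz 16.7 w 22.1 M [ 1.34  2.55 -0.03]
```

Ft has risen steadily to 16 N against a baseline of about 9.6. An excess of about 6.5 N at the knob means roughly 35–40 N of clamping, so I'll stop here and let it settle.

Request:
jog_arm([
  [[0, 0, 0, 0, 0, 0, 1], [0, 0, 0, 0, 0, 0, 1], [0, 0, 0, 0, 0, 0, 1]],
])

```text
t: 29.0
ee_pos: [585.8, -67.4, 271.1]
orientation: [-3.14, 0.0, 0.007]
ft_force: [-8.2, 5.8, 12.5]
width: 22.0
```

```bash
python3 st.py; python3 - <<'E'
from h import *
t=ctrl.get_image("top")[:,:,::-1]
cv2.imwrite("pics/c12.png",cv2.resize(t[210:290,230:390],(800,400),interpolation=2))
E
```

```text
t 29.0 p [585.8 -67.4 271.1] yaw -90.0 th 4.96 r 55.08 Fr 4.1 Ft -9.2 Mt 1.74 Fz 12.5 w 22.0 M [0.92 1.6  0.05]
```

View pics/c12.png

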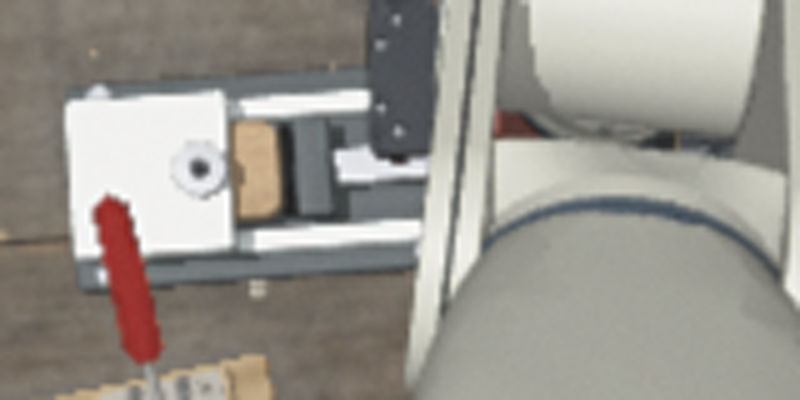

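The block now shows only from crop column 235 to 282, with the pad pressed on it. Its travel since the last picture (about 18 mm) puts contact at about 10.95 rad, which agrees with the force signal. I'll let the knob go and rise straight up.

Request:
jog_arm([
  [[0, 0, 0, 0, 0, 0, -1], [0, 0, 0, 0, 0, 0, -1], [0, 0, 0, 0, 0, 0, -1], [0, 0, 0, 0, 0, 0, -1], [0, 0, 0, 0, 0, 0, -1], [0, 0, 0, 0, 0, 0, -1], [0, 0, 0, 0, 0, 0, -1], [0, 0, 0, 0, 0, 0, -1], [0, 0, 0, 0, 0, 0, -1]],
])

```text
t: 29.8
ee_pos: [587.1, -68.1, 270.5]
orientation: [3.142, -0.0, -0.0]
ft_force: [0.4, -0.4, -0.5]
width: 79.2
```

Request:
jog_arm([
  [[0, 0, -0.01, 0, 0, 0, -1], [0, 0, -0.02, 0, 0, 0, -1], [0, 0, -0.025, 0, 0, 0, -1], [0, 0, -0.025, 0, 0, 0, -1], [0, 0, -0.025, 0, 0, 0, -1], [0, 0, -0.02, 0, 0, 0, -1], [-0.03, 0, 0, 0, 0, 0, -1], [-0.03, 0, 0, 0, 0, 0, -1], [-0.03, 0, 0, 0, 0, 0, -1], [-0.03, 0, 0, 0, 0, 0, -1], [-0.03, 0.02, 0, 0, 0, 0, -1], [-0.02, 0.03, 0, 0, 0, 0, -1], [0, 0.03, 0, 0, 0, 0, -1], [0, 0.03, 0, 0, 0, 0, -1], [0, 0.03, 0, 0, 0, 0, -1], [0, 0, 0, 0, 0, 0, -1], [0, 0, 0, 0, 0, 0, -1]],
])

```text
t: 31.22
ee_pos: [416.9, -209.1, 396.2]
orientation: [3.141, -0.005, 0.001]
ft_force: [-0.6, 0.6, 0.7]
width: 88.2
```

```bash
python3 st.py; python3 - <<'E'
from h import *
t=ctrl.get_image("top")[:,:,::-1];s=ctrl.get_image("side")[:,:,::-1]
cv2.imwrite("pics/top13.png",t);cv2.imwrite("pics/c13.png",cv2.resize(t[190:290,230:410],(800,444),interpolation=2)); cv2.imwrite("pics/side13.png",s)
E
```

```text
t 31.22 p [ 416.9 -209.1  396.2] yaw -90.2 th 2.693 r 181.13 Fr 0.2 Ft 0.8 Mt -0.11 Fz 0.7 w 88.2 M [ 0.03  0.16 -0.03]
```

View pics/c13.png

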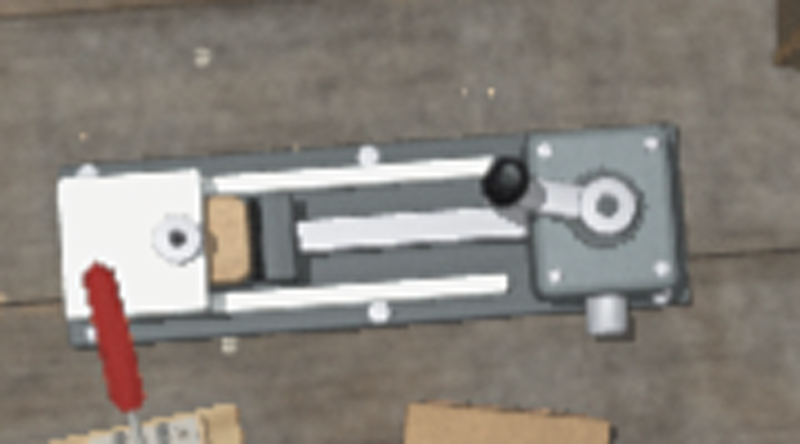

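View pics/top13.png

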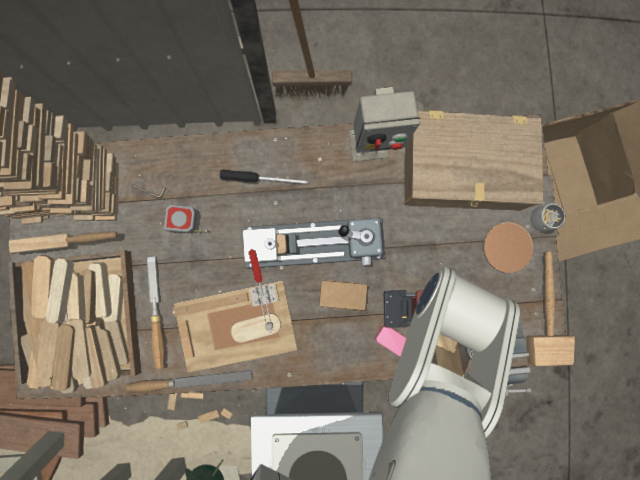

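```bash
python3 - <<'E'
from h import *
np.set_printoptions(precision=1,suppress=True,linewidth=250)
c=np.array([575.4,-121.5])
for th in (4.86,4.91,4.96,5.01):
    a=.0569-th; k=c+55*np.array([np.cos(a),np.sin(a)]); u=proj('top',[[*k,135]]); print(th,((u-[230,190]+.5)*4.4444-.5).ravel())
a=np.radians(183.26); Rm=R.from_euler('z',a).as_matrix()
ys=np.arange(-95,-10,1.0); xs=np.arange(-12,13,2.)
imgs={'now':cv2.imread('pics/top13.png')}
# earlier crops (800x400 upscaled 5x) -> shrink back
for n in ('c11','c12'):
    full=np.zeros((480,640,3),np.uint8); full[210:290,230:390]=cv2.resize(cv2.imread(f'pics/{n}.png'),(160,80),interpolation=cv2.INTER_AREA); imgs[n]=full
for n,im in imgs.items():
    P=np.array([[x,y,38] for y in ys for x in xs])@Rm.T+[568.6,-1.6,0]
    u=proj('top',P).astype(np.float32).reshape(len(ys),len(xs),2)
    v=cv2.remap(im,u[...,0],u[...,1],cv2.INTER_LINEAR).astype(float)
    pr=v[...,2].mean(1); print(n); print(np.c_[ys,pr][::1].astype(int).tolist())
E
```

```text
4.86 [509.3 185.2]
4.91 [509.8 179.6]
4.96 [510.6 174.1]
5.01 [511.6 168.7]
now
[[-95, 207], [-94, 194], [-93, 173], [-92, 150], [-91, 137], [-90, 131], [-89, 134], [-88, 147], [-87, 163], [-86, 175], [-85, 186], [-84, 197], [-83, 205], [-82, 205], [-81, 205], [-80, 205], [-79, 205], [-78, 204], [-77, 204], [-76, 204], [-75, 204], [-74, 205], [-73, 205], [-72, 204], [-71, 200], [-70, 184], [-69, 159], [-68, 125], [-67, 91], [-66, 66], [-65, 51], [-64, 42], [-63, 44], [-62, 51], [-61, 67], [-60, 90], [-59, 107], [-58, 115], [-57, 119], [-56, 119], [-55, 119], [-54, 118], [-53, 116], [-52, 115], [-51, 114], [-50, 113], [-49, 113], [-48, 113], [-47, 110], [-46, 103], [-45, 93], [-44, 86], [-43, 84], [-42, 100], [-41, 125], [-40, 148], [-39, 161], [-38, 168], [-37, 170], [-36, 174], [-35, 177], [-34, 178], [-33, 180], [-32, 181], [-31, 181], [-30, 182], [-29, 183], [-28, 184], [-27, 184], [-26, 184], [-25, 185], [-24, 185], [-23, 183], [-22, 183], [-21, 184], [-20, 183], [-19, 183], [-18, 182], [-17, 182], [-16, 181], [-15, 180], [-14, 179], [-13, 177], [-12, 176], [-11, 175]]
c11
[[-95,
[... 1315 characters left out ...]
77], [-69, 153], [-68, 122], [-67, 91], [-66, 67], [-65, 51], [-64, 43], [-63, 45], [-62, 51], [-61, 66], [-60, 86], [-59, 102], [-58, 111], [-57, 115], [-56, 116], [-55, 115], [-54, 114], [-53, 113], [-52, 112], [-51, 112], [-50, 111], [-49, 111], [-48, 109], [-47, 106], [-46, 99], [-45, 90], [-44, 86], [-43, 85], [-42, 100], [-41, 122], [-40, 142], [-39, 155], [-38, 165], [-37, 167], [-36, 171], [-35, 173], [-34, 175], [-33, 176], [-32, 177], [-31, 178], [-30, 179], [-29, 180], [-28, 181], [-27, 180], [-26, 180], [-25, 174], [-24, 165], [-23, 154], [-22, 145], [-21, 136], [-20, 134], [-19, 132], [-18, 131], [-17, 129], [-16, 125], [-15, 119], [-14, 114], [-13, 113], [-12, 112], [-11, 112]]
```

The rectified profile across the block and pusher shows the block advanced 17.65 mm and the pusher 20.3 mm since the pre-contact picture. The spring is therefore compressed about 2.7 mm (about 32 N), and this did not change after release. The cork block, tape measure, screwdriver and pink block look to be where they were. I'll hand in.

```bash
python3 - <<'E'
from workcell import ctrl
print(ctrl.close_job(), ctrl.get_obs()['t'])
E
```

```text
the job is handed in; nothing more can be done
the job is handed in; nothing more can be done
```

The hardwood block is clamped under the hood against the depth stop. The crank is let go, the arm is clear, and the job was handed in at about 31 s of the 72 s allowed.

- **Loading:** I laid the block lengthwise in the channel between hood and pusher and let go of it. The pink look-alike was not touched.
- **Winding:** I took the crank by its knob and wound it clockwise at about 1 rad/s, slowing to 0.6 rad/s for the search for the stop. The grip held through both stiff spots.
- **Contact:** The knob force left its once-a-turn pattern near 10.97 rad. I stopped at about 11.24 rad, with an excess of about 6.5 N at the knob, which means roughly 35–40 N of clamping.
- **Last checks:** After release, the pictures show the pusher about 2.7 mm further on than the block, which is about 32 N. That agrees fairly well with the force estimate and is inside the 12–60 N range. The bystanders looked unmoved, judged by eye in the top view, and no check failed.
- **Noise and readings:** Single force readings varied by about 1 N. A friction pull of up to about 17 N along the knob came and went each turn.

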